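# Work the sticking lid of the vegetable box shut and latch it

## Task

The sliding lid of the wooden vegetable box has been left open, and it binds if it is pushed far at one end only. Work it shut by gently pushing its left and right steel knobs by turns, changing ends whenever it binds instead of forcing it, until it is straight and you have pressed it firmly home against the rubber stop strip, which you must feel for; then turn the brass latch fully across behind the left knob and let go. Leave the things standing round the box where they are.

Things in the scene. Friction and masses are not known exactly. Their poses are not given: they have to be found in the camera images.
- keeper: Low box of light wood, fixed, 250 (x) x 330 (y) x 87 mm high. Origin: centre of its underside; x is the lid's closing direction, away from the robot (yawed up to 0.2 rad), y left, z up. Its near part, x -125 to +21 mm, has a fixed flat cover, top 87 mm above the worktop, with two 36 mm wide slots along x at y = +115 and -115 mm (x -82 to +21) for the lid's knobs.
- lid: Dark wooden lid plate, 110 (x, its travel) x 290 (y) x 10 mm, 0.4 to 0.8 kg, loose in the track. Origin: its centre, 13 mm under its top. Home: x = +50 to +56 mm in the box's frame; starts at +2 to +16. It slides at 2 to 8 N; pushed at one end it skews 0.02 to 0.07 rad (hidden play), then wedges until the other end is pushed; freeing it takes about 10 N.
- knob_left (a point): Centre of the top of the left upright round steel knob (20 mm diameter, rising 26 mm above the cover, top 113 mm above the worktop) fixed on the lid, 45 mm behind (-x) and 115 mm left (+y) of the lid's origin. Home: x = +5 to +11 mm in the box's frame, as the stop has it.
- knob_right (a point): The same for the right knob, 45 mm behind and 115 mm right (-y) of the lid's origin. Home: x = +5 to +11 mm in the box's frame, as the stop has it.
- latch (a joint): Brass turn-button on the cover; rad. 0: bar lies back towards the robot (-x of the box). It turns clockwise seen from above; 1.57: it points left (+y) across the left slot, close behind the left knob (stop at 1.6). Bar 12 mm wide, 52 mm long from the pivot, top 96 mm above the worktop; it passes only when the left knob is home. It stays where left; about 2 N at the peg turns it.
- latch_pivot (a point): Pivot of the latch on the cover, 14 mm behind and 72 mm left of the box's origin, at height 98 mm.
- latch_peg (a point): Top of the black upright peg on the latch bar, 13 mm in diameter, 28 mm from the pivot; its top is 122 mm above the worktop, it rises 26 mm above the bar. Push or pinch it to turn the latch.
- salt_shaker: Salt shaker with grey cap, 44 mm diameter, 90 mm high, origin centre of underside. Leave alone.
- timer: Red and white kitchen timer, 67 mm diameter, 50 mm high, origin centre of underside. Leave alone.
- lemon: Yellow lemon, 78 x 55 x 56 mm, on the worktop. Leave alone.
- tin: Low food tin, 76 mm diameter, 58 mm high, origin centre of underside. Leave alone.
- stop: End stop of the lid on the inside of the box's far wall: a bracket with a black rubber strip 230 mm wide (y), which meets the lid's far edge squarely. Origin: middle of the bracket, 110 mm ahead of the box's origin, 74 mm up. The strip stands out towards the lid by a hidden amount: its face lies 105 to 111 mm ahead of the box's origin and does not give way when pushed.

How it is judged:
By the outcome, as a careful person would: the job done as asked, in the order asked, and still so for the second after the job is handed in, with the robot touching nothing.
It also fails if it takes over 72 s, if anything falls off the work surface, if the arm or the gripper's body presses on something with over 40 N, if the wrist force passes 120 N, or if a joint passes its speed limit or range.

## Robot

A 6-joint arm with a two-finger parallel gripper is mounted at the origin on a cart in front of the work surface, level with it; the furniture and walls round the work are solid. World frame = base frame: x ahead of the robot, y to its left, z up, the work surface at z = 0. Lengths are in m, angles in rad, forces in N, time in s.
With the tool pointing down it reaches from about 0.275 to 1 m from the base axis. Payload 8.4 kg.
Tool frame: the origin (TCP) lies between the finger pads; the fingertips stand 8 mm ahead of it and the grasp point (between the pads) lies 11 mm behind it; z points along the fingers, y is the direction in which the jaws open and shut (so a half turn about z gives the same grasp; the last joint's range is limited). The gripper opens to 85 mm and grips with 20 to 120 N. Pads are 22 mm wide; open, the fingers measure 114 mm over their backs; the gripper's body (76 mm by 85 mm) begins 54 mm behind the grasp point. The pads swing forward as they close: fully open they stand 13 mm farther back than shut.
Start: joints at [1.165, 0.353, 1.633, -0, 1.155, -0.002], TCP at [0.246, 0.575, 0.239] pointing down, gripper open.
Joint ranges: [-2.63, 2.63], [-0.92, 2.1], [0.06, 2.66], [-1.3, 4.44], [0, 2.69], [-3.02, 3.02]. Speed limits (rad/s): [2.22, 2.22, 2.79, 3.14, 3.14, 3.14].

## Interface

Orientations are given as a unit quaternion [w, x, y, z].
In Python, from station import get_state, grab_frame, camera_info, hand_in gives the robot as it stands.
- The arm moves only by the shell command python3 -m pendant 'ROWS' [FORCE]. ROWS is JSON, a list of rows, each a list of 7 numbers: the shift along the tool's x, y, z in mm, then the turn, a rotation vector about the tool's x, y, z in rad, then the closure, from 0 (fully open) to 1 (shut). In form: [[dx, dy, dz, rx, ry, rz, jaw], ...]. A call has 1 to 5 rows; each row is the pose to reach, as a shift and turn from the pose commanded when the call began, along the tool's axes at that moment; what a row does not reach only later rows make up. A row lasts 1/10 s, in which the tool goes at most 50 mm and 8.59 degrees, less where a joint would pass 70% of its speed; a pose out of reach is approached as far as the arm can. A call with a gripper value outside its range is refused whole. The fingers move at their own pace and stop on an object; FORCE is the grip in N (left out, the last holds). Time passes only in rows, so rows that repeat a pose let the fingers close. It gives the time, the measured TCP pose, the force and the opening at its end, in the units of the state.
- get_state(): the state, without advancing time (a new reading comes with each control period).
- grab_frame(name): name is "scene" or "top" or "wrist"; returns (picture, depth): 480x640x3 uint8, blue, green, red; 480x640 float32, m along the optical axis (not along the pixel's ray), 0 where there is no reading.
- camera_info(name): a dict with "fx", "fy", "cx", "cy" (pixels), "T" (4x4, takes a point from camera to world coordinates). Camera axes: x right, y down, z forward; pixel columns grow to the right and rows downward; lengths in m; the calibration is good to about 2 mm. The wrist camera is an equidistant fisheye: a pixel r from the principal point sees the ray r / f radians off the axis. A picture is of the moment at which its call begins: read the wrist's pose just before it. camera_info takes no time and is no camera call; for the wrist camera it gives the pose at the moment of the call.
- hand_in(): hands the job in, once; it reports no verdict.
The state is a dict: "t": time; "qpos": joint angles; "qd": joint speeds; "effort": joint torques, N m; "tool_pos": TCP position; "tcp_rot": TCP orientation; "contact_force": force on the tool from outside, world axes, zero at the start; "wrist_torque": the same for the moment, N m; "finger_gap": finger opening in m.
Only numpy, scipy, OpenCV 4.12 (cv2) and the standard library are available. Lean on these libraries where they do the work, as an engineer would, in place of code of your own. Each camera call takes 0.05 s, during which the arm holds its last target.

## Working session

There is one attempt and no reset: what is moved stays moved. The work goes in short steps, Python scripts to look and compute and a shell command to move; the robot and the scene stay as the last step left them, time stands still between calls to the robot, and variables do not carry over. Pictures are saved under pics/ and viewed, and the job is handed in when it is done.

```bash
ls; mkdir -p pics; python3 - <<'E'
from station import *
import cv2
print(get_state())
for n in ["scene","top","wrist"]:
    p,d=grab_frame(n); cv2.imwrite(f"pics/{n}0.png",p)
    print(n,camera_info(n))
E
```

```text
pics
{'t': 0.0, 'qpos': array([ 1.16457619e+00,  3.53660538e-01,  1.63413619e+00, -2.05443722e-06,
        1.15518113e+00, -2.39364811e-03]), 'qd': array([ 1.67569520e-03, -6.20695801e-04,  2.27017377e-04,  9.23204554e-05,
        2.57233409e-03,  2.18822434e-04]), 'effort': array([-2.49289456e-03, -6.05258203e+01, -3.42064834e+01, -2.32766024e-04,
        9.45091975e-03,  2.68724392e-06]), 'tool_pos': array([0.24540235, 0.57430574, 0.23855305]), 'tcp_rot': array([-1.39601650e-04,  2.00543617e-01,  9.79684530e-01, -6.78390667e-04]), 'contact_force': array([-0.18198602,  0.14994717,  0.39916006]), 'wrist_torque': array([-0.05728989, -0.06983216,  0.02951546]), 'finger_gap': 0.08522868045169191}
scene {'fx': 459.7912998494526, 'fy': 459.7912998494526, 'cx': 316.64988016811674, 'cy': 237.3619760659064, 'T': array([[ 7.85058846e-01, -3.41340501e-01,  5.16884195e-01,
        -2.50079092e-04],
       [-6.19286192e-01, -4.49943808e-01,  6.43455656e-01,
        -5.67421861e-01],
       [ 1.29313669e-02, -8.25249799e-01, -5.64619826e-01,
         7.10902611e-01],
       [ 0.00000000e+00,  0.0
[... 173 characters left out ...]
ay([[ 0.01025103, -0.98558132,  0.1688916 ,  0.41377368],
       [-0.99993308, -0.00919783,  0.00701708,  0.13297077],
       [-0.00536247, -0.16895223, -0.98560965,  1.15644348],
       [ 0.        ,  0.        ,  0.        ,  1.        ]])}
wrist {'fx': 371.64829954431775, 'fy': 371.64829954431775, 'cx': 325.12684949319424, 'cy': 243.52566214848915, 'T': array([[ 3.91824906e-01,  8.71991690e-01,  2.93434381e-01,
         1.70982341e-01],
       [ 9.20039567e-01, -3.71132942e-01, -1.25648453e-01,
         6.06907994e-01],
       [-6.61241840e-04,  3.19203434e-01, -9.47685987e-01,
         3.73745562e-01],
       [ 0.00000000e+00,  0.00000000e+00,  0.00000000e+00,
         1.00000000e+00]])}
```

View pics/scene0.png

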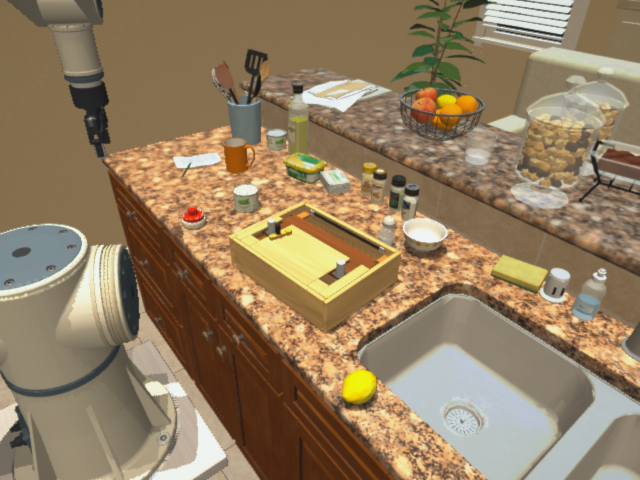

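View pics/top0.png

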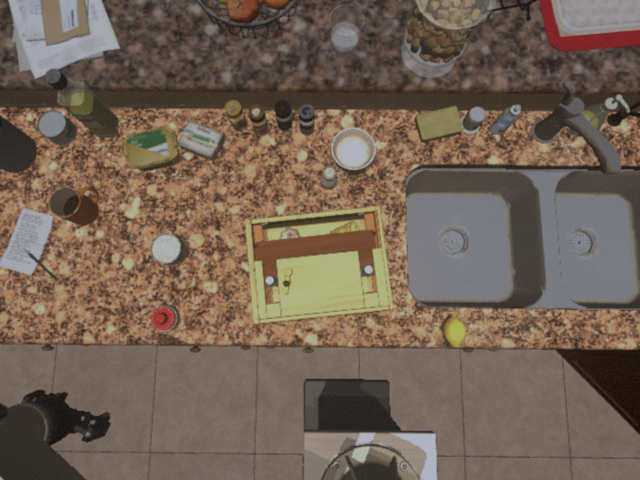

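View pics/wrist0.png

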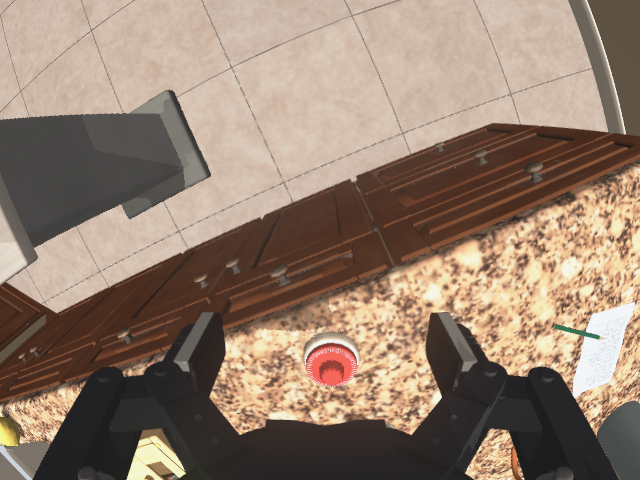

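The top view shows the box at columns 246–392 and rows 207–322. The left knob is near (269,281), the right knob near (368,270) and the latch peg near (286,284). The timer, tin, shaker and lemon all stand clear. Next I'll zoom in and measure.

```bash
cat > h.py <<'E'
import numpy as np, cv2
from station import *
def ray(n,u,v,z,ci=None):
    c=ci or camera_info(n); T=np.array(c["T"])
    d=T[:3,:3]@np.array([(u-c["cx"])/c["fx"],(v-c["cy"])/c["fy"],1.0]); o=T[:3,3]
    return o+d*(z-o[2])/d[2]
def proj(n,p,ci=None):
    c=ci or camera_info(n); T=np.linalg.inv(np.array(c["T"])); q=T[:3,:3]@p+T[:3,3]
    return c["fx"]*q[0]/q[2]+c["cx"], c["fy"]*q[1]/q[2]+c["cy"]
E
python3 - <<'E'
import cv2
a=cv2.imread("pics/top0.png")[200:330,235:400]
cv2.imwrite("pics/topz.png",cv2.resize(a,None,fx=4.6,fy=4.6,interpolation=cv2.INTER_CUBIC))
a=cv2.imread("pics/scene0.png")[195:335,220:410]
cv2.imwrite("pics/scenez.png",cv2.resize(a,None,fx=4.2,fy=4.2,interpolation=cv2.INTER_CUBIC))
E
```

```text
(no output)
```

View pics/topz.png

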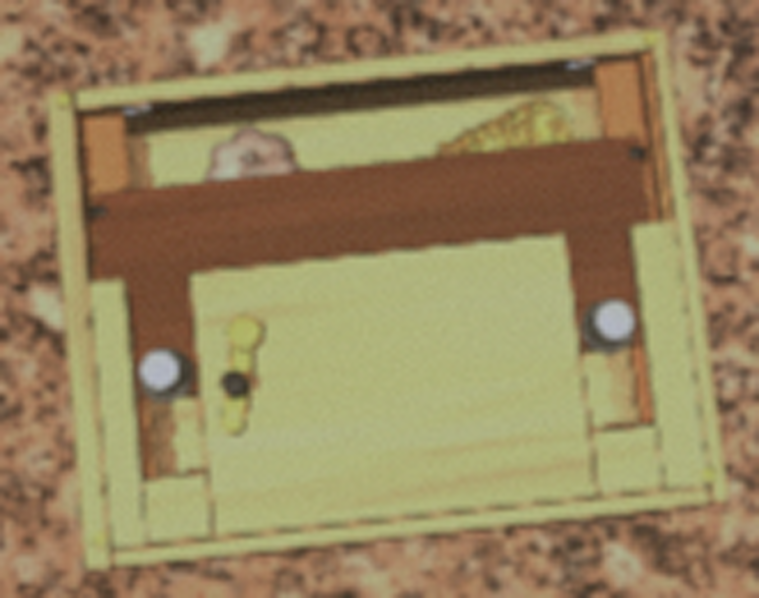

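View pics/scenez.png

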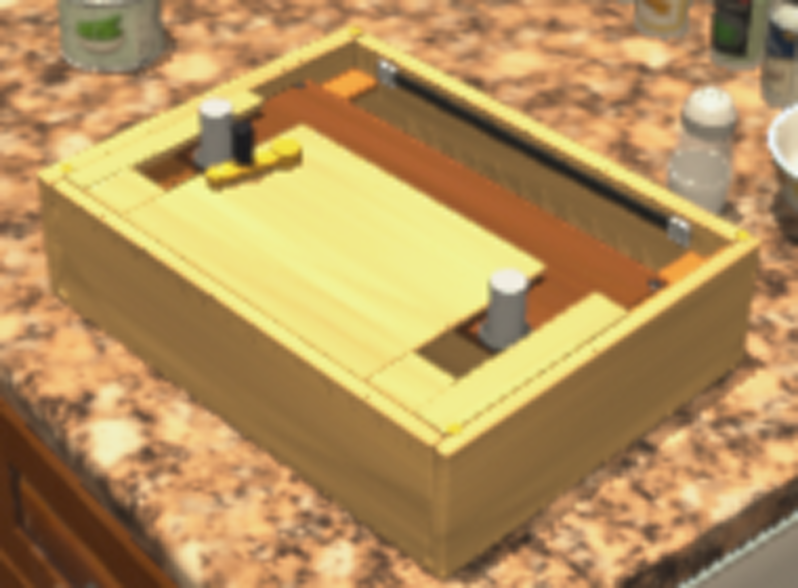

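```bash
cat >> h.py <<'E'
def boxframe(C):
    # C: FL,FR,NR,NL world
    c=C.mean(0); ex=(C[0]+C[1]-C[2]-C[3]); yaw=np.arctan2(ex[1],ex[0]); return c,yaw
E
python3 - <<'E'
from h import *
ci=camera_info("top")
P=lambda x,y,z:ray("top",x/4.6+235,y/4.6+200,z,ci)
C=np.array([P(55,92,.087),P(662,32,.087),P(725,497,.087),P(90,568,.087)])
c,yaw=boxframe(C); print(C.round(4),c.round(4),yaw)
print([round(np.linalg.norm(C[i]-C[(i+1)%4]),4) for i in range(4)])
ey=C[0]+C[3]-C[1]-C[2]; print("yaw2",np.arctan2(-ey[0],ey[1]))
R=np.array([[np.cos(yaw),-np.sin(yaw)],[np.sin(yaw),np.cos(yaw)]])
for n,x,y,z in [("kl",160,369,.113),("kr",613,321,.113),("peg",235,381,.122),("piv",245,330,.098)]:
    p=P(x,y,z); print(n,p.round(4),((p-c)[:2]@R).round(4))
cs=camera_info("scene")
for n,x,y,z in [("kl",215,107,.113),("kr",509,280,.113),("peg",243,127,.122),("piv",288,148,.098)]:
    p=ray("scene",x/4.2+220,y/4.2+195,z,cs); print(n,p.round(4),((p-c)[:2]@R).round(4))
E
```

```text
[[ 0.6497  0.3007  0.087 ]
 [ 0.6849 -0.0179  0.087 ]
 [ 0.4429 -0.0464  0.087 ]
 [ 0.4042  0.2744  0.087 ]] [0.5455 0.1277 0.087 ] 0.11171407348483071
[np.float64(0.3205), np.float64(0.2437), np.float64(0.3231), np.float64(0.2469)]
yaw2 0.11508458785355574
kl [0.5028 0.2391 0.113 ] [-0.03    0.1155]
kr [0.5291 0.0124 0.113 ] [-0.0291 -0.1127]
peg [0.4964 0.2009 0.122 ] [-0.0406  0.0782]
piv [0.5243 0.1979 0.098 ] [-0.0132  0.0721]
kl [0.5041 0.2377 0.113 ] [-0.0288  0.1139]
kr [0.5319 0.0099 0.113 ] [-0.0266 -0.1156]
peg [0.4974 0.1986 0.122 ] [-0.0399  0.0758]
piv [0.5257 0.1959 0.098 ] [-0.012  0.07 ]
```

Both views agree with the given geometry. The box is at about (0.546, 0.128) with yaw about 0.113. The knobs are at box x of about −29 mm and the pivot at about (−13, 71). Next I'll move to a spot behind the left knob, with the jaw axis along the box's y.

```bash
python3 -m pendant '[[-340,-224,40,0,0,-0.517,0.5],[-340,-224,40,0,0,-0.517,1],[-340,-224,40,0,0,-0.517,1],[-340,-224,40,0,0,-0.517,1],[-340,-224,40,0,0,-0.517,1]]' 40
```

```text
t: 0.65
tool_pos: [0.3815, 0.3685, 0.215]
tcp_rot: [0.0, -0.058, 0.998, -0.0]
contact_force: [0.8, 0.7, 0.0]
finger_gap: 0.012
```

```bash
cat >> h.py <<'E'
from scipy.spatial.transform import Rotation as Ro
BC=np.array([0.546,0.1275]); YAW=0.113
RB=np.array([[np.cos(YAW),-np.sin(YAW)],[np.sin(YAW),np.cos(YAW)]])
def where():
    s=get_state(); p=s["tool_pos"]; b=(p[:2]-BC)@RB
    print("t",round(s["t"],2),"box mm",(b*1e3).round(1),"z",round(p[2]*1e3,1),"F box",(np.array(s["contact_force"])[:2]@RB).round(1),round(s["contact_force"][2],1),"gap",round(s["finger_gap"],4)); return s
def togo(bx,by,z,yaw=YAW):
    s=where(); w,x,y,zz=s["tcp_rot"]; R=Ro.from_quat([x,y,zz,w]).as_matrix()
    xy=BC+RB@np.array([bx,by])/1e3; d=np.array([*xy,z/1e3])-s["tool_pos"]
    cy,sy=np.cos(yaw),np.sin(yaw)
    Rt=np.array([[-cy,-sy,0],[-sy,cy,0],[0,0,-1]]).T; Rt=np.array([[-cy,-sy,0],[-sy,cy,0],[0,0,-1.]])
    print("tool mm",(R.T@d*1e3).round(1),"turn",Ro.from_matrix(R.T@Rt).as_rotvec().round(3))
E
python3 -c "
from h import *
togo(-66,115,150)"
```

```text
t 0.65 box mm [-136.2  258. ] z 215.0 F box [0.9 0.6] 0.0 gap 0.012
tool mm [ -69.7 -143.3   65. ] turn [-0.     0.     0.004]
```

```bash
python3 -m pendant '[[-70,-143,60,0,0,0.004,1],[-70,-143,60,0,0,0.004,1],[-70,-143,60,0,0,0.004,1],[-70,-143,60,0,0,0.004,1],[-70,-143,60,0,0,0.004,1]]'
python3 - <<'E'
from h import *
togo(-66,115,103)
for n in ["top","wrist"]:
    p,d=grab_frame(n); cv2.imwrite(f"pics/{n}1.png",p if n=="wrist" else cv2.resize(p[190:340,220:420],None,fx=4,fy=4,interpolation=cv2.INTER_CUBIC))
E
```

```text
t: 1.15
tool_pos: [0.4671, 0.2336, 0.1539]
tcp_rot: [-0.001, -0.053, 0.999, -0.001]
contact_force: [0.3, 0.4, 0.1]
finger_gap: -0.0
t 1.15 box mm [-66.5 114.3] z 153.9 F box [0.4 0.3] 0.1 gap -0.0
tool mm [-0.6  0.8 50.9] turn [-0.001 -0.002 -0.007]
```

View pics/top1.png

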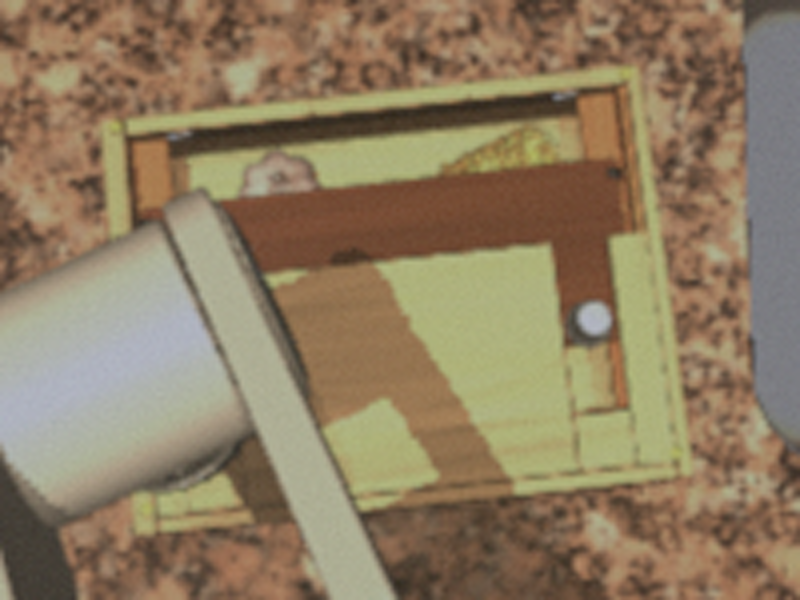

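View pics/wrist1.png

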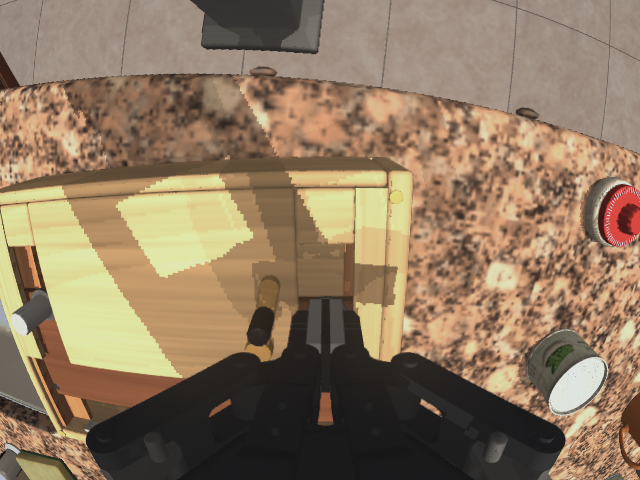

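The latch lies about 37 mm to the side of the closed fingers. I'll come down 3 mm left of the knob's line with the tip at about 98 mm, then check the clearance in a side view.

```bash
python3 -m pendant '[[0,4,45,0,0,0,1],[0,4,48,0,0,-0.007,1]]'
python3 - <<'E'
from h import *
togo(-66,118,106)
for n in ["scene","wrist"]:
    p,d=grab_frame(n); cv2.imwrite(f"pics/{n}2.png",p if n=="wrist" else cv2.resize(p[155:305,210:410],None,fx=4,fy=4,interpolation=cv2.INTER_CUBIC))
E
```

```text
t: 1.45
tool_pos: [0.4634, 0.2403, 0.1044]
tcp_rot: [-0.003, -0.059, 0.998, -0.001]
contact_force: [-0.0, 0.4, -1.2]
finger_gap: 0.0001
t 1.45 box mm [-69.4 121.3] z 104.4 F box [0.  0.4] -1.2 gap 0.0001
tool mm [-3.3 -3.4 -1.6] turn [-0.002 -0.005  0.005]
```

View pics/scene2.png

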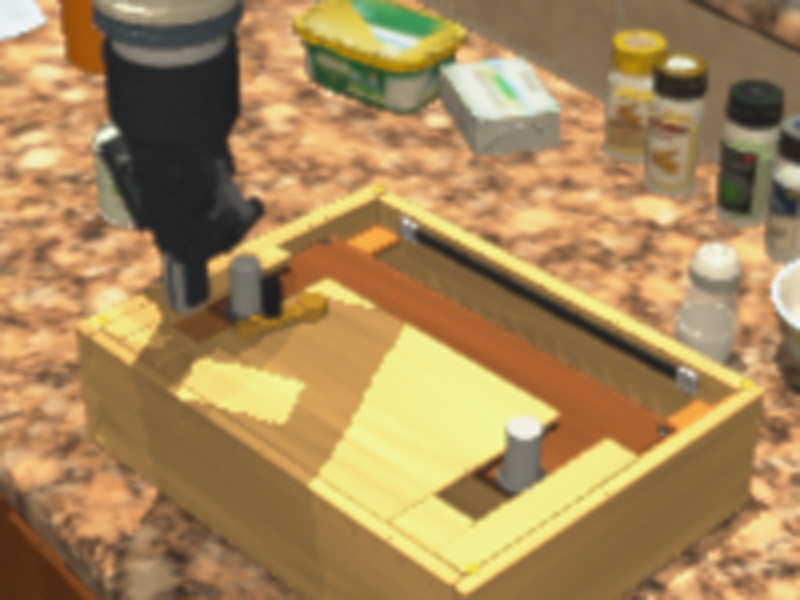

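View pics/wrist2.png

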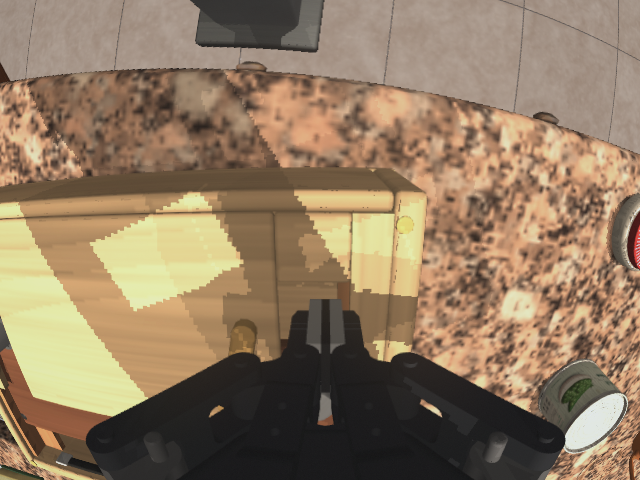

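The finger knuckles stay above the peg, and the finger stands behind the left knob. Now I'll push gently in small steps.

```bash
python3 -m pendant '[[-5,-2,-1,0,0,0,1],[-10,-3,-2,0,0,0,1],[-14,-3,-2,0,0,0,1],[-14,-3,-2,0,0,0,1]]'; python3 -c "
from h import *
where()"; python3 -m pendant '[[-2,0,0,0,0,0,1],[-4,0,0,0,0,0,1],[-4,0,0,0,0,0,1]]'; python3 -c "
from h import *
where()"
```

```text
t: 1.95
tool_pos: [0.4818, 0.239, 0.1101]
tcp_rot: [0.001, -0.058, 0.998, 0.0]
contact_force: [-0.4, 0.8, -0.2]
finger_gap: -0.0001
t 1.95 box mm [-51.2 118. ] z 110.1 F box [-0.3  0.9] -0.2 gap -0.0001
t: 2.25
tool_pos: [0.4843, 0.239, 0.1091]
tcp_rot: [-0.0, -0.058, 0.998, -0.0]
contact_force: [-0.8, 0.5, 0.8]
finger_gap: -0.0002
t 2.25 box mm [-48.8 117.8] z 109.1 F box [-0.7  0.6] 0.8 gap -0.0002
```

```bash
for i in 1; do python3 -m pendant '[[-2,0,2,0,0,0,1],[-4,0,3,0,0,0,1],[-4,0,3,0,0,0,1]]'; python3 -c "
from h import *
where()"; python3 -m pendant '[[-2,0,0,0,0,0,1],[-4,0,0,0,0,0,1],[-4,0,0,0,0,0,1]]'; python3 -c "
from h import *
where()"; done
```

```text
t: 2.55
tool_pos: [0.4862, 0.2389, 0.1056]
tcp_rot: [-0.002, -0.058, 0.998, -0.001]
contact_force: [-7.0, -1.7, 4.6]
finger_gap: -0.0001
t 2.55 box mm [-46.8 117.4] z 105.6 F box [-7.2 -0.9] 4.6 gap -0.0001
t: 2.85
tool_pos: [0.4913, 0.2399, 0.1057]
tcp_rot: [-0.001, -0.058, 0.998, -0.0]
contact_force: [-4.2, 0.6, 0.7]
finger_gap: -0.0001
t 2.85 box mm [-41.6 117.9] z 105.7 F box [-4.1  1. ] 0.7 gap -0.0001
```

```bash
python3 -m pendant '[[-1.5,0,0,0,0,0,1],[-3,0,0,0,0,0,1],[-3,0,0,0,0,0,1]]'; python3 -c "
from h import *
where()"; python3 -m pendant '[[-1.5,0,0,0,0,0,1],[-3,0,0,0,0,0,1],[-3,0,0,0,0,0,1]]'; python3 -c "
from h import *
where()"
```

```text
t: 3.15
tool_pos: [0.4953, 0.2405, 0.106]
tcp_rot: [-0.0, -0.058, 0.998, -0.0]
contact_force: [-2.9, 1.0, -0.9]
finger_gap: 0.0001
t 3.15 box mm [-37.6 118. ] z 106.0 F box [-2.8  1.3] -0.9 gap 0.0001
t: 3.45
tool_pos: [0.4986, 0.2408, 0.1061]
tcp_rot: [0.0, -0.058, 0.998, -0.0]
contact_force: [-2.5, 1.8, -1.7]
finger_gap: 0.0001
t 3.45 box mm [-34.3 117.9] z 106.1 F box [-2.3  2. ] -1.7 gap 0.0001
```

```bash
python3 -m pendant '[[-1,0,0,0,0,0,1],[-2,0,0,0,0,0,1],[-2,0,0,0,0,0,1]]'; python3 -c "
from h import *
where()"; python3 -m pendant '[[-1,0,0,0,0,0,1],[-2,0,0,0,0,0,1],[-2,0,0,0,0,0,1]]'; python3 - <<'E'
from h import *
where()
p,d=grab_frame("scene"); cv2.imwrite("pics/s3.png",cv2.resize(p[155:305,210:410],None,fx=4,fy=4,interpolation=cv2.INTER_CUBIC))
E
```

```text
t: 3.75
tool_pos: [0.4994, 0.2409, 0.106]
tcp_rot: [-0.001, -0.058, 0.998, -0.0]
contact_force: [-6.6, 2.8, 1.9]
finger_gap: -0.0004
t 3.75 box mm [-33.5 118. ] z 106.0 F box [-6.3  3.5] 1.9 gap -0.0004
t: 4.05
tool_pos: [0.5001, 0.2411, 0.1059]
tcp_rot: [-0.002, -0.058, 0.998, -0.0]
contact_force: [-11.9, 2.5, 5.0]
finger_gap: 0.0002
t 4.05 box mm [-32.8 118. ] z 105.9 F box [-11.5   3.8] 5.0 gap 0.0002
```

View pics/s3.png

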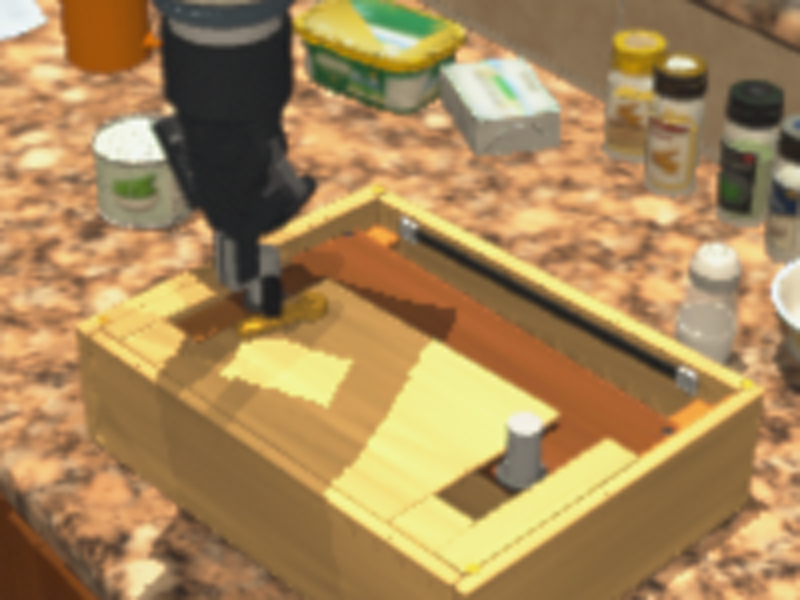

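The left end stalls and the force has risen to 12 N, so it binds after about 14 mm. Changing ends.

```bash
python3 -m pendant '[[12,0,-5,0,0,0,1],[22,0,-50,0,0,0,1],[33,-40,-60,0,0,0,1],[33,-90,-60,0,0,0,1],[33,-140,-60,0,0,0,1]]'; python3 -c "
from h import *
togo(-66,-115,130)"
```

```text
t: 4.6
tool_pos: [0.4865, 0.0972, 0.1677]
tcp_rot: [0.002, -0.059, 0.998, -0.0]
contact_force: [1.1, 0.3, 0.5]
finger_gap: -0.0003
t 4.6 box mm [-62.5 -23.4] z 167.7 F box [1.1 0.2] 0.5 gap -0.0003
tool mm [  4.1 -91.5  37.7] turn [-0.     0.004  0.005]
```

```bash
python3 -m pendant '[[2,-46,0,0,0,0,1],[4,-91,20,0,0,0,1],[4,-91,40,0,0,0.002,1],[4,-91,61,0,0,0.002,1],[4,-91,61,0,0,0.002,1]]'; python3 - <<'E'
from h import *
togo(-55,-115,106)
for n in ["scene","top"]:
    p,d=grab_frame(n); cv2.imwrite(f"pics/{n}4.png",cv2.resize(p[155:305,210:410] if n=="scene" else p[190:340,220:420],None,fx=4,fy=4,interpolation=cv2.INTER_CUBIC))
E
```

```text
t: 5.1
tool_pos: [0.4912, 0.0066, 0.1037]
tcp_rot: [-0.001, -0.057, 0.998, -0.0]
contact_force: [-0.2, -0.2, 0.5]
finger_gap: -0.0002
t 5.1 box mm [ -68.1 -113.9] z 103.7 F box [-0.2 -0.1] 0.5 gap -0.0002
tool mm [-13.1  -1.1  -2.3] turn [-0.    -0.002  0.   ]
```

View pics/scene4.png

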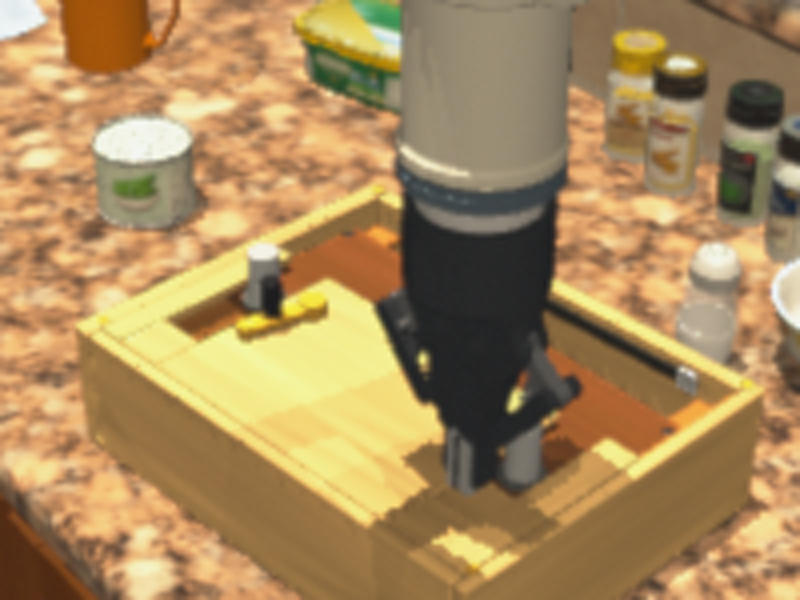

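View pics/top4.png

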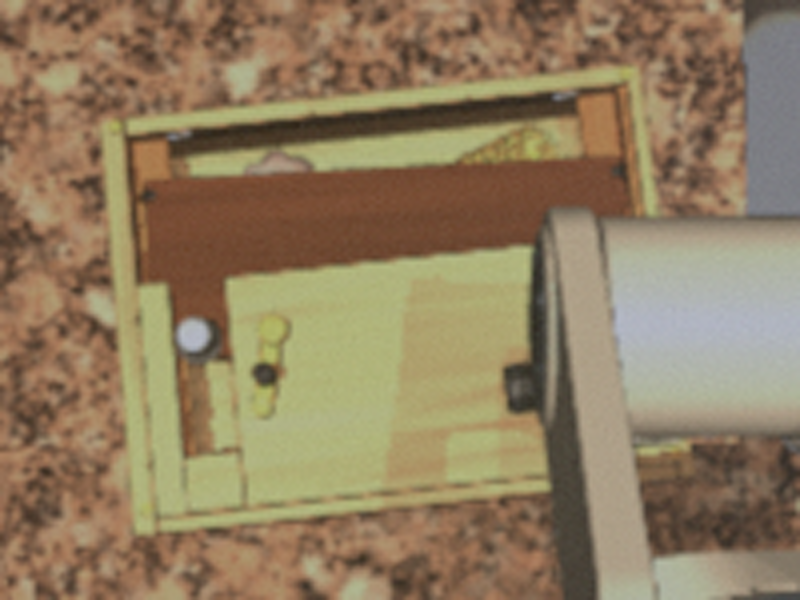

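The left knob has advanced, the latch is undisturbed, and the finger is behind the right knob. Now I'll push the right end.

```bash
python3 -m pendant '[[-5,-1,-2,0,0,0,1],[-9,-1,-2,0,0,0,1],[-13,-1,-2,0,0,0,1],[-15,-1,-2,0,0,0,1]]'; python3 -c "
from h import *
where()"; python3 -m pendant '[[-2,0,0,0,0,0,1],[-4,0,0,0,0,0,1],[-5,0,0,0,0,0,1]]'; python3 -c "
from h import *
where()"; python3 -m pendant '[[-2,0,0,0,0,0,1],[-4,0,0,0,0,0,1],[-5,0,0,0,0,0,1]]'; python3 -c "
from h import *
where()"
```

```text
t: 5.6
tool_pos: [0.5084, 0.0085, 0.1077]
tcp_rot: [0.001, -0.057, 0.998, -0.0]
contact_force: [0.4, 0.2, -0.2]
finger_gap: 0.0
t 5.6 box mm [ -50.8 -114. ] z 107.7 F box [0.4 0.2] -0.2 gap 0.0
t: 5.9
tool_pos: [0.5125, 0.0088, 0.1071]
tcp_rot: [-0.0, -0.057, 0.998, -0.0]
contact_force: [-0.3, 0.4, -0.2]
finger_gap: 0.0
t 5.9 box mm [ -46.7 -114.1] z 107.1 F box [-0.3  0.4] -0.2 gap 0.0
t: 6.2
tool_pos: [0.5145, 0.0091, 0.1067]
tcp_rot: [-0.003, -0.057, 0.998, -0.0]
contact_force: [-12.0, -2.4, 11.2]
finger_gap: -0.0003
t 6.2 box mm [ -44.6 -114.1] z 106.7 F box [-12.2  -1.1] 11.2 gap -0.0003
```

```bash
python3 -m pendant '[[-1,0,0,0,0,0,1],[-2,0,0,0,0,0,1],[-2,0,0,0,0,0,1]]'; python3 -c "
from h import *
where()"; python3 -m pendant '[[-1.5,0,0,0,0,0,1],[-3,0,0,0,0,0,1],[-3,0,0,0,0,0,1]]'; python3 -c "
from h import *
where()"; python3 -m pendant '[[-2,0,0,0,0,0,1],[-3,0,0,0,0,0,1],[-3,0,0,0,0,0,1]]'; python3 -c "
from h import *
where()"
```

```text
t: 6.5
tool_pos: [0.5147, 0.0091, 0.1066]
tcp_rot: [-0.005, -0.057, 0.998, -0.0]
contact_force: [-15.9, -3.0, 14.4]
finger_gap: -0.0
t 6.5 box mm [ -44.4 -114.1] z 106.6 F box [-16.1  -1.2] 14.4 gap -0.0
t: 6.8
tool_pos: [0.518, 0.0094, 0.1065]
tcp_rot: [-0.004, -0.057, 0.998, -0.0]
contact_force: [-7.7, -3.6, 4.6]
finger_gap: 0.0003
t 6.8 box mm [ -41.1 -114.2] z 106.5 F box [-8.  -2.7] 4.6 gap 0.0003
t: 7.1
tool_pos: [0.5244, 0.0099, 0.1068]
tcp_rot: [-0.001, -0.057, 0.998, -0.0]
contact_force: [-3.5, -2.5, -1.7]
finger_gap: -0.0002
t 7.1 box mm [ -34.7 -114.4] z 106.8 F box [-3.7 -2.1] -1.7 gap -0.0002
```

It broke free at about 16 N and is sliding. I'll carry on until this end binds.

```bash
python3 -m pendant '[[-1.5,0,0,0,0,0,1],[-3,0,0,0,0,0,1],[-3,0,0,0,0,0,1]]'; python3 -c "
from h import *
where()"; python3 -m pendant '[[-1.5,0,0,0,0,0,1],[-3,0,0,0,0,0,1],[-3,0,0,0,0,0,1]]'; python3 -c "
from h import *
where()"; python3 -m pendant '[[-1,0,0,0,0,0,1],[-2,0,0,0,0,0,1],[-2,0,0,0,0,0,1]]'; python3 -c "
from h import *
where()"
```

```text
t: 7.4
tool_pos: [0.5286, 0.0107, 0.1072]
tcp_rot: [0.0, -0.057, 0.998, 0.0]
contact_force: [-2.7, -0.4, -2.1]
finger_gap: 0.0003
t 7.4 box mm [ -30.5 -114.1] z 107.2 F box [-2.7 -0.1] -2.1 gap 0.0003
t: 7.7
tool_pos: [0.5316, 0.011, 0.1072]
tcp_rot: [0.0, -0.057, 0.998, 0.0]
contact_force: [-1.4, -1.2, -1.2]
finger_gap: -0.0
t 7.7 box mm [ -27.4 -114.1] z 107.2 F box [-1.5 -1.1] -1.2 gap -0.0
t: 8.0
tool_pos: [0.5331, 0.011, 0.1072]
tcp_rot: [-0.0, -0.057, 0.998, -0.0]
contact_force: [-3.4, -4.2, 0.4]
finger_gap: 0.0002
t 8.0 box mm [ -26.  -114.4] z 107.2 F box [-3.9 -3.8] 0.4 gap 0.0002
```

```bash
python3 -m pendant '[[-1,0,0,0,0,0,1],[-2,0,0,0,0,0,1],[-2,0,0,0,0,0,1]]'; python3 -c "
from h import *
where()"; python3 -m pendant '[[-1,0,0,0,0,0,1],[-2,0,0,0,0,0,1],[-2,0,0,0,0,0,1]]'; python3 -c "
from h import *
where()"
```

```text
t: 8.3
tool_pos: [0.5351, 0.0112, 0.1072]
tcp_rot: [-0.0, -0.057, 0.998, -0.0]
contact_force: [-3.2, -3.2, -0.6]
finger_gap: 0.0001
t 8.3 box mm [ -24.  -114.3] z 107.2 F box [-3.5 -2.8] -0.6 gap 0.0001
t: 8.6
tool_pos: [0.5373, 0.0115, 0.1072]
tcp_rot: [-0.0, -0.057, 0.998, -0.0]
contact_force: [-3.8, -2.7, -1.1]
finger_gap: -0.0001
t 8.6 box mm [ -21.8 -114.2] z 107.2 F box [-4.  -2.3] -1.1 gap -0.0001
```

The right end now leads by about 11 mm, close to the bind limit seen earlier. Changing ends.

```bash
python3 -m pendant '[[12,0,-5,0,0,0,1],[22,0,-50,0,0,0,1],[32,40,-60,0,0,0,1],[32,90,-60,0,0,0,1],[32,140,-60,0,0,0,1]]'; python3 -c "
from h import *
togo(-52,118,150)"
```

```text
t: 9.1
tool_pos: [0.4896, 0.1486, 0.1689]
tcp_rot: [0.002, -0.056, 0.998, 0.001]
contact_force: [0.0, 0.5, -0.3]
finger_gap: 0.0002
t 9.1 box mm [-53.7  27.3] z 168.9 F box [0.1 0.5] -0.3 gap 0.0002
tool mm [-1.6 90.7 19. ] turn [ 0.001  0.004 -0.001]
```

```bash
python3 -m pendant '[[-1,45,0,0,0,0,1],[-1,91,10,0,0,-0.002,1],[-1,91,30,0,0,-0.002,1],[-1,91,61,0,0,-0.002,1],[-1,91,61,0,0,-0.002,1]]'; python3 - <<'E'
from h import *
togo(-40,118,106)
for n in ["scene"]:
    p,d=grab_frame(n); cv2.imwrite(f"pics/{n}5.png",cv2.resize(p[155:305,210:410],None,fx=4,fy=4,interpolation=cv2.INTER_CUBIC))
E
```

```text
t: 9.6
tool_pos: [0.4777, 0.2373, 0.1039]
tcp_rot: [-0.002, -0.059, 0.998, -0.001]
contact_force: [0.1, -1.0, -0.5]
finger_gap: -0.0001
t 9.6 box mm [-55.5 116.8] z 103.9 F box [-0. -1.] -0.5 gap -0.0001
tool mm [-15.5   1.1  -2.2] turn [-0.001 -0.004  0.004]
```

View pics/scene5.png

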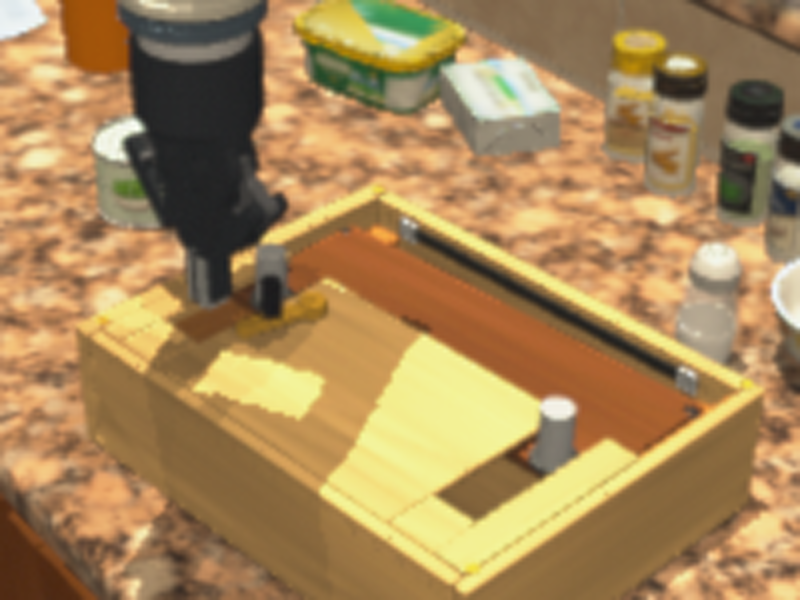

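The right knob has moved ahead and the finger is behind the left knob. Now I'll push the left end.

```bash
python3 -m pendant '[[-5,1,-2,0,0,0,1],[-9,1,-2,0,0,0,1],[-13,1,-2,0,0,0,1],[-18,1,-2,0,0,0,1]]'; python3 -c "
from h import *
where()"; python3 -m pendant '[[-2,0,0,0,0,0,1],[-4,0,0,0,0,0,1],[-5,0,0,0,0,0,1]]'; python3 -c "
from h import *
where()"; python3 -m pendant '[[-1,0,0,0,0,0,1],[-3,0,0,0,0,0,1],[-3,0,0,0,0,0,1]]'; python3 -c "
from h import *
where()"
```

```text
t: 10.05
tool_pos: [0.4988, 0.2407, 0.1091]
tcp_rot: [0.001, -0.058, 0.998, 0.0]
contact_force: [-0.2, 0.4, -0.2]
finger_gap: -0.0
t 10.05 box mm [-34.1 117.8] z 109.1 F box [-0.1  0.4] -0.2 gap -0.0
t: 10.35
tool_pos: [0.5029, 0.2412, 0.1081]
tcp_rot: [-0.0, -0.058, 0.998, -0.0]
contact_force: [0.7, -0.2, 0.2]
finger_gap: 0.0002
t 10.35 box mm [-30.  117.8] z 108.1 F box [ 0.7 -0.2] 0.2 gap 0.0002
t: 10.65
tool_pos: [0.5039, 0.2413, 0.1079]
tcp_rot: [-0.002, -0.058, 0.998, -0.0]
contact_force: [-7.6, 0.1, 4.6]
finger_gap: 0.0001
t 10.65 box mm [-29.  117.9] z 107.9 F box [-7.6  0.9] 4.6 gap 0.0001
```

```bash
python3 -m pendant '[[-1,0,1,0,0,0,1],[-2,0,1.5,0,0,0,1],[-2,0,1.5,0,0,0,1]]'; python3 -c "
from h import *
where()"; python3 -m pendant '[[-1.5,0,0,0,0,0,1],[-3,0,0,0,0,0,1],[-3,0,0,0,0,0,1]]'; python3 -c "
from h import *
where()"; python3 -m pendant '[[-1,0,0,0,0,0,1],[-2,0,0,0,0,0,1],[-2,0,0,0,0,0,1]]'; python3 -c "
from h import *
where()"
```

```text
t: 10.95
tool_pos: [0.5054, 0.2412, 0.1063]
tcp_rot: [-0.002, -0.058, 0.998, -0.001]
contact_force: [-7.8, -1.8, 5.6]
finger_gap: 0.0
t 10.95 box mm [-27.5 117.5] z 106.3 F box [-8.  -0.9] 5.6 gap 0.0
t: 11.25
tool_pos: [0.5087, 0.2419, 0.1064]
tcp_rot: [-0.002, -0.058, 0.998, -0.0]
contact_force: [-6.9, 0.4, 4.3]
finger_gap: 0.0002
t 11.25 box mm [-24.2 117.8] z 106.4 F box [-6.8  1.2] 4.3 gap 0.0002
t: 11.55
tool_pos: [0.5107, 0.2422, 0.1064]
tcp_rot: [-0.002, -0.058, 0.998, -0.0]
contact_force: [-7.6, 1.0, 3.6]
finger_gap: -0.0002
t 11.55 box mm [-22.1 118. ] z 106.4 F box [-7.4  1.8] 3.6 gap -0.0002
```

```bash
python3 -m pendant '[[-1,0,0,0,0,0,1],[-2,0,0,0,0,0,1],[-2,0,0,0,0,0,1]]'; python3 -c "
from h import *
where()"; python3 -m pendant '[[-1,0,0,0,0,0,1],[-2,0,0,0,0,0,1],[-2,0,0,0,0,0,1]]'; python3 -c "
from h import *
where()"
```

```text
t: 11.85
tool_pos: [0.5129, 0.2426, 0.1064]
tcp_rot: [-0.002, -0.058, 0.998, -0.0]
contact_force: [-8.0, 1.1, 3.6]
finger_gap: -0.0003
t 11.85 box mm [-19.9 118.1] z 106.4 F box [-7.8  2. ] 3.6 gap -0.0003
t: 12.15
tool_pos: [0.5149, 0.2429, 0.1064]
tcp_rot: [-0.002, -0.058, 0.998, -0.0]
contact_force: [-6.7, 1.5, 4.2]
finger_gap: 0.0
t 12.15 box mm [-17.9 118.2] z 106.4 F box [-6.5  2.3] 4.2 gap 0.0
```

```bash
python3 -m pendant '[[-1,0,0,0,0,0,1],[-2,0,0,0,0,0,1],[-2,0,0,0,0,0,1]]'; python3 -c "
from h import *
where()"; python3 -m pendant '[[-1,0,0,0,0,0,1],[-2,0,0,0,0,0,1],[-2,0,0,0,0,0,1]]'; python3 -c "
from h import *
where()"
```

```text
t: 12.45
tool_pos: [0.517, 0.2432, 0.1064]
tcp_rot: [-0.002, -0.058, 0.998, -0.0]
contact_force: [-6.4, 0.8, 3.0]
finger_gap: -0.0004
t 12.45 box mm [-15.8 118.2] z 106.4 F box [-6.3  1.5] 3.0 gap -0.0004
t: 12.75
tool_pos: [0.5188, 0.2435, 0.1064]
tcp_rot: [-0.002, -0.058, 0.998, -0.0]
contact_force: [-8.0, 2.4, 3.9]
finger_gap: -0.0001
t 12.75 box mm [-14.  118.3] z 106.4 F box [-7.7  3.3] 3.9 gap -0.0001
```

Left now leads by about 8 mm. Changing to the right end to bring it level.

```bash
python3 -m pendant '[[12,0,-5,0,0,0,1],[22,0,-50,0,0,0,1],[32,-40,-60,0,0,0,1],[32,-90,-60,0,0,0,1],[32,-140,-60,0,0,0,1]]'; python3 -c "
from h import *
togo(-46,-114,150)"
```

```text
t: 13.25
tool_pos: [0.5048, 0.0996, 0.1678]
tcp_rot: [0.001, -0.059, 0.998, -0.0]
contact_force: [1.5, -0.3, -1.1]
finger_gap: 0.0002
t 13.25 box mm [-44.1 -23.1] z 167.8 F box [ 1.5 -0.5] -1.1 gap 0.0002
tool mm [  2.5 -90.9  17.8] turn [-0.     0.002  0.005]
```

```bash
python3 -m pendant '[[2,-45,0,0,0,0,1],[2,-91,10,0,0,0.003,1],[2,-91,30,0,0,0.003,1],[2,-91,60,0,0,0.003,1],[2,-91,60,0,0,0.003,1]]'; python3 - <<'E'
from h import *
togo(-33,-115,106)
for n in ["scene","top"]:
    p,d=grab_frame(n); cv2.imwrite(f"pics/{n}6.png",cv2.resize(p[155:305,210:410] if n=="scene" else p[190:340,220:420],None,fx=4,fy=4,interpolation=cv2.INTER_CUBIC))
E
```

```text
t: 13.75
tool_pos: [0.511, 0.0094, 0.1043]
tcp_rot: [-0.003, -0.056, 0.998, 0.0]
contact_force: [-0.3, 0.4, 0.1]
finger_gap: -0.0
t 13.75 box mm [ -48.1 -113.4] z 104.3 F box [-0.3  0.4] 0.1 gap -0.0
tool mm [-15.1  -1.6  -1.8] turn [ 0.    -0.005 -0.001]
```

View pics/scene6.png

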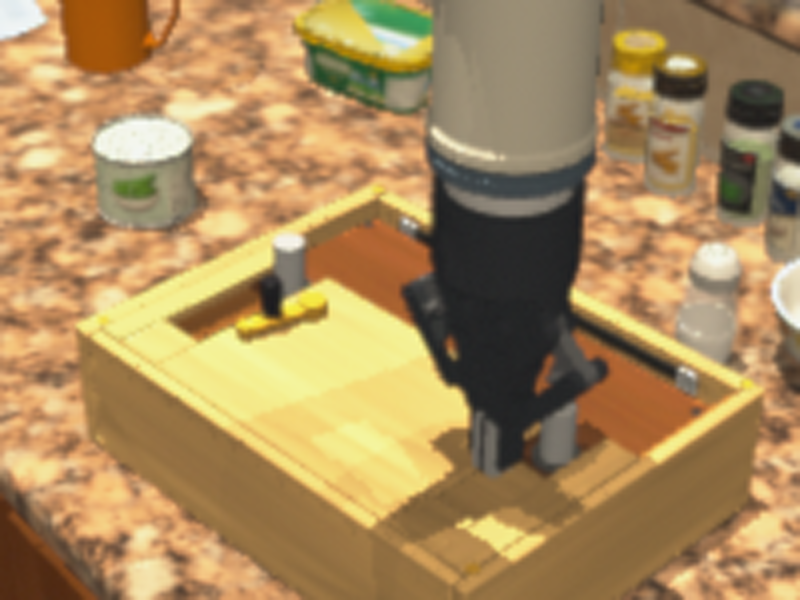

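View pics/top6.png

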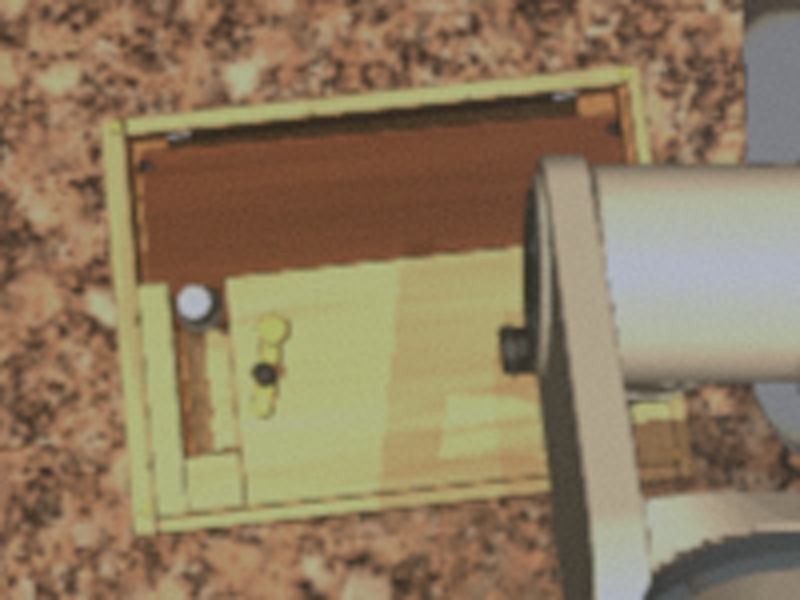

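The lid is nearly home, with the left knob around box x = +5 mm. The finger is behind the right knob, so I'll push right and feel for the stop.

```bash
python3 -m pendant '[[-5,-1,-2,0,0,0,1],[-10,-1,-2,0,0,0,1],[-15,-1,-2,0,0,0,1],[-20,-1,-2,0,0,0,1]]'; python3 -c "
from h import *
where()"; python3 -m pendant '[[-2,0,0,0,0,0,1],[-4,0,0,0,0,0,1],[-5,0,0,0,0,0,1]]'; python3 -c "
from h import *
where()"; python3 -m pendant '[[-1,0,0,0,0,0,1],[-3,0,0,0,0,0,1],[-3,0,0,0,0,0,1]]'; python3 -c "
from h import *
where()"
```

```text
t: 14.25
tool_pos: [0.5347, 0.0115, 0.1093]
tcp_rot: [0.001, -0.057, 0.998, -0.0]
contact_force: [0.7, -0.3, 0.7]
finger_gap: -0.0001
t 14.25 box mm [ -24.3 -114. ] z 109.3 F box [ 0.7 -0.4] 0.7 gap -0.0001
t: 14.55
tool_pos: [0.5387, 0.0118, 0.1086]
tcp_rot: [-0.0, -0.057, 0.998, -0.0]
contact_force: [-0.2, -0.9, 0.6]
finger_gap: -0.0001
t 14.55 box mm [ -20.3 -114.1] z 108.6 F box [-0.3 -0.9] 0.6 gap -0.0001
t: 14.85
tool_pos: [0.5399, 0.0119, 0.1084]
tcp_rot: [-0.002, -0.057, 0.998, -0.0]
contact_force: [-6.3, -1.7, 4.7]
finger_gap: 0.0003
t 14.85 box mm [ -19.1 -114.1] z 108.4 F box [-6.5 -1. ] 4.7 gap 0.0003
```

```bash
python3 -m pendant '[[-1,0,1,0,0,0,1],[-2,0,2,0,0,0,1],[-2,0,2,0,0,0,1]]'; python3 -c "
from h import *
where()"; python3 -m pendant '[[-1,0,0,0,0,0,1],[-2,0,0,0,0,0,1],[-2,0,0,0,0,0,1]]'; python3 -c "
from h import *
where()"; python3 -m pendant '[[-1,0,0,0,0,0,1],[-2,0,0,0,0,0,1],[-2,0,0,0,0,0,1]]'; python3 -c "
from h import *
where()"
```

```text
t: 15.15
tool_pos: [0.5403, 0.0121, 0.1061]
tcp_rot: [-0.003, -0.057, 0.998, -0.0]
contact_force: [-9.8, -1.8, 7.6]
finger_gap: 0.0001
t 15.15 box mm [ -18.7 -114. ] z 106.1 F box [-9.9 -0.6] 7.6 gap 0.0001
t: 15.45
tool_pos: [0.5434, 0.0121, 0.1062]
tcp_rot: [-0.002, -0.057, 0.998, -0.0]
contact_force: [-5.9, -2.7, 3.3]
finger_gap: -0.0004
t 15.45 box mm [ -15.6 -114.3] z 106.2 F box [-6.1 -2. ] 3.3 gap -0.0004
t: 15.75
tool_pos: [0.5457, 0.0123, 0.1063]
tcp_rot: [-0.002, -0.057, 0.998, -0.0]
contact_force: [-6.6, -2.2, 3.2]
finger_gap: 0.0
t 15.75 box mm [ -13.3 -114.5] z 106.3 F box [-6.8 -1.4] 3.2 gap 0.0
```

```bash
python3 -m pendant '[[-1,0,0,0,0,0,1],[-2,0,0,0,0,0,1],[-2,0,0,0,0,0,1]]'; python3 -c "
from h import *
where()"; python3 -m pendant '[[-1,0,0,0,0,0,1],[-2,0,0,0,0,0,1],[-2,0,0,0,0,0,1]]'; python3 -c "
from h import *
where()"; python3 -m pendant '[[-1,0,0,0,0,0,1],[-2,0,0,0,0,0,1],[-2,0,0,0,0,0,1]]'; python3 -c "
from h import *
where()"
```

```text
t: 16.05
tool_pos: [0.5478, 0.0125, 0.1063]
tcp_rot: [-0.002, -0.057, 0.998, -0.0]
contact_force: [-6.5, -3.1, 2.2]
finger_gap: 0.0003
t 16.05 box mm [ -11.2 -114.5] z 106.3 F box [-6.9 -2.3] 2.2 gap 0.0003
t: 16.35
tool_pos: [0.5498, 0.0127, 0.1063]
tcp_rot: [-0.002, -0.057, 0.998, -0.0]
contact_force: [-5.1, -3.2, 3.2]
finger_gap: 0.0001
t 16.35 box mm [  -9.2 -114.5] z 106.3 F box [-5.4 -2.6] 3.2 gap 0.0001
t: 16.65
tool_pos: [0.5514, 0.0128, 0.1062]
tcp_rot: [-0.002, -0.057, 0.998, -0.0]
contact_force: [-6.7, -3.9, 4.0]
finger_gap: 0.0
t 16.65 box mm [  -7.6 -114.6] z 106.2 F box [-7.1 -3.1] 4.0 gap 0.0
```

```bash
python3 -m pendant '[[-1,0,0,0,0,0,1],[-1,0,0,0,0,0,1]]'; python3 -c "
from h import *
where()"; python3 -m pendant '[[-1,0,0,0,0,0,1],[-1,0,0,0,0,0,1]]'; python3 -c "
from h import *
where()"; python3 -m pendant '[[-1,0,0,0,0,0,1],[-1,0,0,0,0,0,1]]'; python3 -c "
from h import *
where()"
```

```text
t: 16.85
tool_pos: [0.5514, 0.0128, 0.1061]
tcp_rot: [-0.003, -0.057, 0.998, -0.0]
contact_force: [-10.3, -3.7, 6.6]
finger_gap: -0.0001
t 16.85 box mm [  -7.6 -114.6] z 106.1 F box [-10.6  -2.5] 6.6 gap -0.0001
t: 17.05
tool_pos: [0.5515, 0.0128, 0.106]
tcp_rot: [-0.004, -0.057, 0.998, -0.0]
contact_force: [-13.3, -4.7, 8.8]
finger_gap: 0.0001
t 17.05 box mm [  -7.5 -114.6] z 106.0 F box [-13.8  -3.1] 8.8 gap 0.0001
t: 17.25
tool_pos: [0.5516, 0.0128, 0.1059]
tcp_rot: [-0.005, -0.057, 0.998, -0.0]
contact_force: [-16.1, -5.1, 12.7]
finger_gap: -0.0003
t 17.25 box mm [  -7.4 -114.6] z 105.9 F box [-16.6  -3.3] 12.7 gap -0.0003
```

The right end stalls firmly while leading by only about 6 mm, well inside the skew play, so it's probably on the stop. Back to the left end.

```bash
python3 -m pendant '[[12,0,-5,0,0,0,1],[22,0,-50,0,0,0,1],[32,40,-60,0,0,0,1],[32,90,-60,0,0,0,1],[32,140,-60,0,0,0,1]]'; python3 -c "
from h import *
togo(-40,118,150)"
```

```text
t: 17.75
tool_pos: [0.509, 0.1505, 0.1679]
tcp_rot: [0.001, -0.056, 0.998, 0.0]
contact_force: [1.1, -0.1, 0.0]
finger_gap: 0.0003
t 17.75 box mm [-34.2  27. ] z 167.9 F box [ 1.1 -0.2] 0.0 gap 0.0003
tool mm [ 6.  91.  17.9] turn [ 0.001  0.003 -0.002]
```

```bash
python3 -m pendant '[[5,45,0,0,0,0,1],[5,91,10,0,0,-0.002,1],[5,91,30,0,0,-0.002,1],[5,91,60,0,0,-0.002,1],[5,91,60,0,0,-0.002,1]]'; python3 -c "
from h import *
where()"
python3 -m pendant '[[-5,1,-2,0,0,0,1],[-10,1,-1,0,0,0,1],[-14,1,-1,0,0,0,1],[-16,1,-1,0,0,0,1],[-16,1,-1,0,0,0,1]]'; python3 -c "
from h import *
where()"
```

```text
t: 18.25
tool_pos: [0.4912, 0.2386, 0.1039]
tcp_rot: [-0.002, -0.058, 0.998, -0.001]
contact_force: [-0.4, -0.4, 0.7]
finger_gap: 0.0002
t 18.25 box mm [-41.9 116.6] z 103.9 F box [-0.4 -0.3] 0.7 gap 0.0002
t: 18.75
tool_pos: [0.5102, 0.242, 0.1083]
tcp_rot: [0.001, -0.057, 0.998, 0.0]
contact_force: [-0.2, -0.1, 0.1]
finger_gap: 0.0004
t 18.75 box mm [-22.7 117.8] z 108.3 F box [-0.2 -0.1] 0.1 gap 0.0004
```

```bash
python3 -m pendant '[[-3,0,1,0,0,0,1],[-6,0,2,0,0,0,1],[-8,0,2,0,0,0,1],[-8,0,2,0,0,0,1]]'; python3 -c "
from h import *
where()"
python3 -m pendant '[[-1,0,0,0,0,0,1],[-2,0,0,0,0,0,1],[-2,0,0,0,0,0,1]]'; python3 -c "
from h import *
where()"
python3 -m pendant '[[-1,0,0,0,0,0,1],[-2,0,0,0,0,0,1],[-2,0,0,0,0,0,1]]'; python3 -c "
from h import *
where()"
```

```text
t: 19.15
tool_pos: [0.5177, 0.243, 0.1056]
tcp_rot: [0.0, -0.058, 0.998, -0.0]
contact_force: [-0.8, 0.4, -0.2]
finger_gap: -0.0001
t 19.15 box mm [-15.1 117.9] z 105.6 F box [-0.7  0.5] -0.2 gap -0.0001
t: 19.45
tool_pos: [0.5195, 0.2432, 0.1057]
tcp_rot: [0.0, -0.058, 0.998, 0.0]
contact_force: [0.4, -0.5, 0.1]
finger_gap: -0.0001
t 19.45 box mm [-13.3 117.9] z 105.7 F box [ 0.4 -0.5] 0.1 gap -0.0001
t: 19.75
tool_pos: [0.5205, 0.2433, 0.1055]
tcp_rot: [-0.001, -0.057, 0.998, -0.0]
contact_force: [-5.2, 0.2, 3.5]
finger_gap: -0.0004
t 19.75 box mm [-12.3 117.9] z 105.5 F box [-5.1  0.8] 3.5 gap -0.0004
```

```bash
python3 -m pendant '[[-1,0,0,0,0,0,1],[-2,0,0,0,0,0,1],[-2,0,0,0,0,0,1]]'; python3 -c "
from h import *
where()"
python3 -m pendant '[[-1,0,0,0,0,0,1],[-2,0,0,0,0,0,1],[-2,0,0,0,0,0,1]]'; python3 -c "
from h import *
where()"
python3 -m pendant '[[-1,0,0,0,0,0,1],[-1,0,0,0,0,0,1]]'; python3 -c "
from h import *
where()"
```

```text
t: 20.05
tool_pos: [0.5219, 0.2435, 0.1055]
tcp_rot: [-0.001, -0.057, 0.998, -0.0]
contact_force: [-6.6, 0.1, 4.8]
finger_gap: -0.0001
t 20.05 box mm [-10.9 118. ] z 105.5 F box [-6.5  0.8] 4.8 gap -0.0001
t: 20.35
tool_pos: [0.5235, 0.2438, 0.1055]
tcp_rot: [-0.002, -0.057, 0.998, -0.0]
contact_force: [-9.6, 1.8, 6.3]
finger_gap: -0.0001
t 20.35 box mm [ -9.2 118.1] z 105.5 F box [-9.4  2.9] 6.3 gap -0.0001
t: 20.55
tool_pos: [0.5241, 0.244, 0.1055]
tcp_rot: [-0.002, -0.057, 0.998, -0.0]
contact_force: [-9.8, 2.4, 6.8]
finger_gap: -0.0001
t 20.55 box mm [ -8.7 118.2] z 105.5 F box [-9.5  3.5] 6.8 gap -0.0001
```

```bash
for k in 1; do python3 -m pendant '[[-1,0,0,0,0,0,1],[-1,0,0,0,0,0,1]]'; python3 -c "
from h import *
where()"
python3 -m pendant '[[-1,0,0,0,0,0,1],[-1,0,0,0,0,0,1]]'; python3 -c "
from h import *
where()"; python3 -m pendant '[[-1,0,0,0,0,0,1],[-1,0,0,0,0,0,1]]'; python3 -c "
from h import *
where()";done
```

```text
t: 20.75
tool_pos: [0.5245, 0.2441, 0.1054]
tcp_rot: [-0.003, -0.057, 0.998, -0.0]
contact_force: [-13.9, 2.5, 8.8]
finger_gap: 0.0002
t 20.75 box mm [ -8.2 118.3] z 105.4 F box [-13.5   4.1] 8.8 gap 0.0002
t: 20.95
tool_pos: [0.5246, 0.2441, 0.1053]
tcp_rot: [-0.004, -0.057, 0.998, -0.0]
contact_force: [-16.0, 3.3, 11.7]
finger_gap: -0.0001
t 20.95 box mm [ -8.1 118.3] z 105.3 F box [-15.5   5. ] 11.7 gap -0.0001
t: 21.15
tool_pos: [0.5247, 0.2441, 0.1053]
tcp_rot: [-0.005, -0.057, 0.998, -0.0]
contact_force: [-20.1, 3.4, 14.3]
finger_gap: 0.0003
t 21.15 box mm [ -8.  118.3] z 105.3 F box [-19.6   5.7] 14.3 gap 0.0003
```

Left stalls at 20 N at −8.0, and right had stalled at −7.5. That looks straight and on the stop. I'll recheck and press the right end, which may have backed off.

```bash
python3 -m pendant '[[12,0,-5,0,0,0,1],[22,0,-50,0,0,0,1],[32,-40,-60,0,0,0,1],[32,-90,-60,0,0,0,1],[32,-140,-60,0,0,0,1]]'; python3 -m pendant '[[0,-45,0,0,0,0,1],[0,-90,10,0,0,0.003,1],[0,-90,30,0,0,0.003,1],[0,-90,60,0,0,0.003,1],[0,-90,60,0,0,0.003,1]]'; python3 - <<'E'
from h import *
togo(-12,-115,106)
for n in ["scene","top"]:
    p,d=grab_frame(n); cv2.imwrite(f"pics/{n}7.png",cv2.resize(p[155:305,210:410] if n=="scene" else p[190:340,220:420],None,fx=4,fy=4,interpolation=cv2.INTER_CUBIC))
E
```

```text
t: 21.65
tool_pos: [0.5142, 0.1005, 0.1668]
tcp_rot: [0.002, -0.059, 0.998, -0.0]
contact_force: [0.8, -0.3, -0.9]
finger_gap: 0.0001
t: 22.15
tool_pos: [0.522, 0.0114, 0.1032]
tcp_rot: [-0.002, -0.056, 0.998, -0.0]
contact_force: [-1.1, 0.5, -0.8]
finger_gap: -0.0002
t 22.15 box mm [ -37.  -112.6] z 103.2 F box [-1.   0.6] -0.8 gap -0.0002
tool mm [-25.   -2.3  -2.9] turn [ 0.    -0.004 -0.002]
```

View pics/scene7.png

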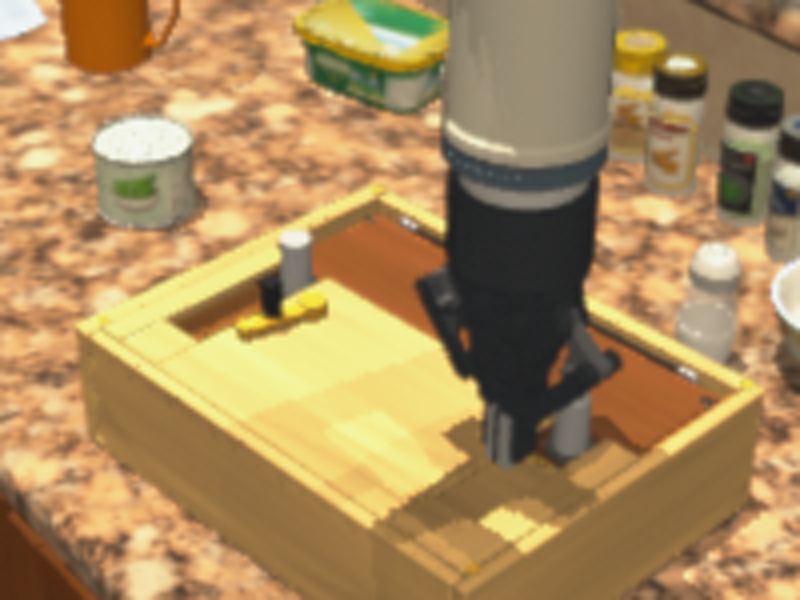

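View pics/top7.png

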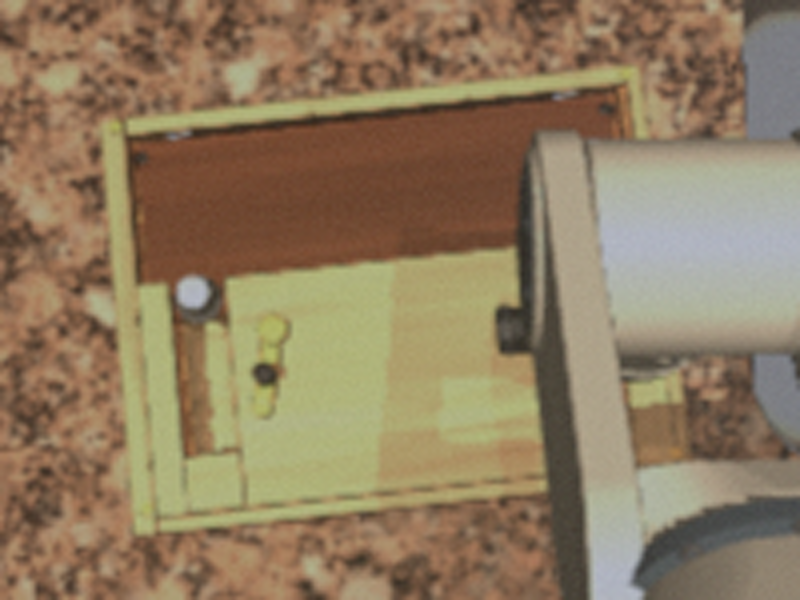

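The lid now reaches the far wall's strip along its visible length. I'll press the right end.

```bash
python3 -m pendant '[[-6,-2,-2,0,0,0,1],[-12,-2,-1,0,0,0,1],[-18,-2,-1,0,0,0,1],[-22,-2,-1,0,0,0,1],[-22,-2,-1,0,0,0,1]]'; python3 -c "
from h import *
where()"
python3 -m pendant '[[-2,0,1,0,0,0,1],[-4,0,2,0,0,0,1],[-4,0,2,0,0,0,1]]'; python3 -c "
from h import *
where()"
python3 -m pendant '[[-1,0,0,0,0,0,1],[-2,0,0,0,0,0,1],[-2,0,0,0,0,0,1]]'; python3 -c "
from h import *
where()"
```

```text
t: 22.75
tool_pos: [0.547, 0.0128, 0.107]
tcp_rot: [0.0, -0.056, 0.998, -0.0]
contact_force: [-0.8, 0.4, -0.7]
finger_gap: 0.0001
t 22.75 box mm [ -11.9 -114.1] z 107.0 F box [-0.7  0.5] -0.7 gap 0.0001
t: 23.05
tool_pos: [0.5501, 0.0131, 0.1045]
tcp_rot: [-0.0, -0.056, 0.998, 0.0]
contact_force: [-0.3, -0.2, 0.1]
finger_gap: 0.0002
t 23.05 box mm [  -8.8 -114.1] z 104.5 F box [-0.3 -0.2] 0.1 gap 0.0002
t: 23.35
tool_pos: [0.5511, 0.0132, 0.1045]
tcp_rot: [-0.001, -0.056, 0.998, -0.0]
contact_force: [-4.9, 0.7, 2.4]
finger_gap: 0.0003
t 23.35 box mm [  -7.8 -114.2] z 104.5 F box [-4.8  1.3] 2.4 gap 0.0003
```

```bash
python3 -m pendant '[[-1,0,0,0,0,0,1],[-2,0,0,0,0,0,1],[-2,0,0,0,0,0,1]]'; python3 -c "
from h import *
where()"
python3 -m pendant '[[-1,0,0,0,0,0,1],[-2,0,0,0,0,0,1],[-2,0,0,0,0,0,1]]'; python3 -c "
from h import *
where()"
python3 -m pendant '[[-1,0,0,0,0,0,1],[-2,0,0,0,0,0,1],[-2,0,0,0,0,0,1]]'; python3 -c "
from h import *
where()"
```

```text
t: 23.65
tool_pos: [0.5513, 0.0132, 0.1043]
tcp_rot: [-0.003, -0.056, 0.998, -0.0]
contact_force: [-11.5, -2.0, 8.3]
finger_gap: -0.0001
t 23.65 box mm [  -7.7 -114.2] z 104.3 F box [-11.6  -0.7] 8.3 gap -0.0001
t: 23.95
tool_pos: [0.5513, 0.0132, 0.1042]
tcp_rot: [-0.005, -0.056, 0.998, -0.0]
contact_force: [-18.2, -4.1, 14.3]
finger_gap: -0.0001
t 23.95 box mm [  -7.6 -114.2] z 104.2 F box [-18.6  -2. ] 14.3 gap -0.0001
t: 24.25
tool_pos: [0.5514, 0.0132, 0.104]
tcp_rot: [-0.007, -0.056, 0.998, -0.0]
contact_force: [-24.6, -4.4, 19.8]
finger_gap: -0.0002
t 24.25 box mm [  -7.5 -114.2] z 104.0 F box [-24.9  -1.6] 19.8 gap -0.0002
```

Right holds at −7.5 under 25 N, unchanged, so it is on the stop. I'll confirm the left end once more before latching.

```bash
python3 -m pendant '[[12,0,-5,0,0,0,1],[22,0,-50,0,0,0,1],[28,40,-60,0,0,0,1],[28,90,-60,0,0,0,1],[28,140,-60,0,0,0,1]]'; python3 -m pendant '[[2,45,0,0,0,0,1],[2,92,10,0,0,-0.002,1],[2,92,30,0,0,-0.002,1],[2,92,58,0,0,-0.002,1],[2,92,58,0,0,-0.002,1]]'; python3 -c "
from h import *
togo(-12,118,105)"
```

```text
t: 24.75
tool_pos: [0.5152, 0.1513, 0.166]
tcp_rot: [0.002, -0.055, 0.998, 0.0]
contact_force: [1.1, 0.2, -0.6]
finger_gap: -0.0001
t: 25.25
tool_pos: [0.5004, 0.2409, 0.1041]
tcp_rot: [-0.002, -0.058, 0.998, -0.001]
contact_force: [-0.5, 0.2, -0.6]
finger_gap: -0.0002
t 25.25 box mm [-32.6 117.8] z 104.1 F box [-0.4  0.3] -0.6 gap -0.0002
tool mm [-20.6   0.1  -1. ] turn [-0.001 -0.004  0.002]
```

```bash
python3 -m pendant '[[-6,0,-2,0,0,0,1],[-12,0,-1,0,0,0,1],[-18,0,-1,0,0,0,1],[-19,0,0,0,0,0,1],[-19,0,0,0,0,0,1]]'; python3 -c "
from h import *
where()"
python3 -m pendant '[[-2,0,0,0,0,0,1],[-4,0,0,0,0,0,1],[-4,0,0,0,0,0,1]]'; python3 -c "
from h import *
where()"
python3 -m pendant '[[-1,0,0,0,0,0,1],[-2,0,0,0,0,0,1],[-2,0,0,0,0,0,1]]'; python3 -c "
from h import *
where()"
```

```text
t: 25.75
tool_pos: [0.5217, 0.2432, 0.1071]
tcp_rot: [0.0, -0.057, 0.998, 0.0]
contact_force: [-0.1, -0.6, -0.2]
finger_gap: 0.0002
t 25.75 box mm [-11.1 117.7] z 107.1 F box [-0.1 -0.6] -0.2 gap 0.0002
t: 26.05
tool_pos: [0.5245, 0.2436, 0.1066]
tcp_rot: [-0.001, -0.057, 0.998, -0.0]
contact_force: [-3.9, -1.2, 2.6]
finger_gap: 0.0001
t 26.05 box mm [ -8.3 117.8] z 106.6 F box [-4.  -0.8] 2.6 gap 0.0001
t: 26.35
tool_pos: [0.5247, 0.2436, 0.1064]
tcp_rot: [-0.002, -0.057, 0.998, -0.0]
contact_force: [-10.8, -1.4, 7.9]
finger_gap: -0.0001
t 26.35 box mm [ -8.1 117.8] z 106.4 F box [-10.9  -0.2] 7.9 gap -0.0001
```

Left is home too, at −8.1. One last firm press, then on to the latch.

```bash
python3 -m pendant '[[-2,0,0,0,0,0,1],[-4,0,0,0,0,0,1],[-4,0,0,0,0,0,1]]'; python3 -c "
from h import *
where()"
python3 -m pendant '[[10,0,-5,0,0,0,1],[25,-20,-50,0,0,0,1],[42,-60,-50,0,0,0,1],[42,-75,-50,0,0,0,1],[42,-75,-50,0,0,0,1]]'
python3 - <<'E'
from h import *
togo(-52,46,111)
p,d=grab_frame("wrist"); cv2.imwrite("pics/w8.png",p)
E
```

```text
t: 26.65
tool_pos: [0.525, 0.2436, 0.1062]
tcp_rot: [-0.006, -0.057, 0.998, -0.001]
contact_force: [-25.1, -0.3, 18.4]
finger_gap: 0.0002
t 26.65 box mm [ -7.8 117.7] z 106.2 F box [-25.    2.5] 18.4 gap 0.0002
t: 27.15
tool_pos: [0.4982, 0.1637, 0.157]
tcp_rot: [0.001, -0.056, 0.998, -0.0]
contact_force: [0.5, 1.3, 0.4]
finger_gap: -0.0004
t 27.15 box mm [-43.4  41.3] z 157.0 F box [0.7 1.2] 0.4 gap -0.0004
tool mm [ 8.6  4.7 46. ] turn [-0.     0.001 -0.001]
```

View pics/w8.png

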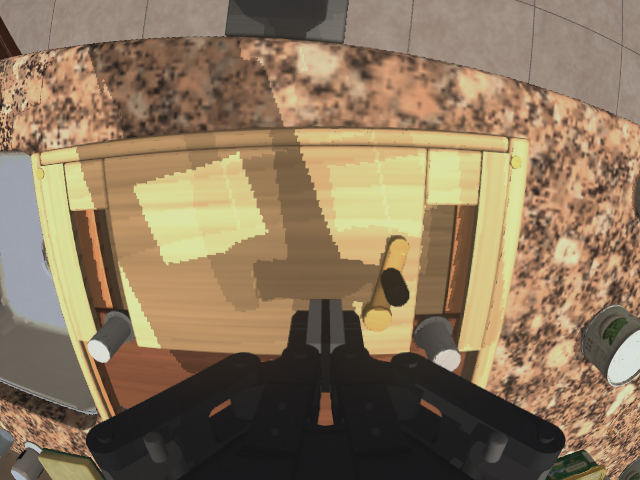

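Both knobs sit level at the slot ends, and the peg at (397,287) is to the left of the fingers. I'll come down beside it.

```bash
python3 -m pendant '[[6,3,20,0,0,0,1],[6,3,44,0,0,0,1],[6,3,44,0,0,0,1]]'
python3 - <<'E'
from h import *
togo(-49,54,110)
p,d=grab_frame("scene"); cv2.imwrite("pics/s9.png",cv2.resize(p[155:305,210:410],None,fx=4,fy=4,interpolation=cv2.INTER_CUBIC))
E
```

```text
t: 27.5
tool_pos: [0.49, 0.1678, 0.11]
tcp_rot: [-0.002, -0.057, 0.998, -0.001]
contact_force: [-0.8, 0.8, 0.2]
finger_gap: -0.0002
t 27.5 box mm [-51.1  46.3] z 110.0 F box [-0.7  0.9] 0.2 gap -0.0002
tool mm [-2.1  7.7 -0. ] turn [-0.001 -0.004  0.002]
```

View pics/s9.png

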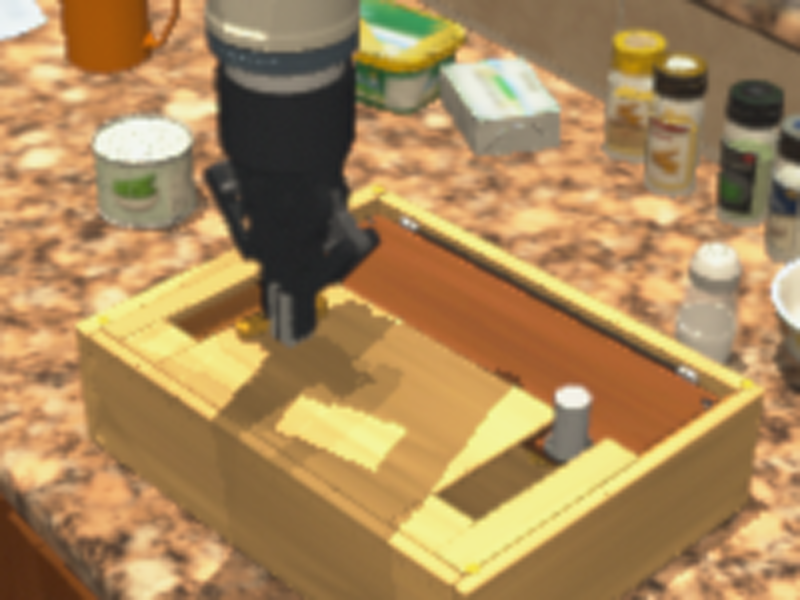

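```bash
python3 -m pendant '[[0,5,-1,0,0,0,1],[0,9,-1,0,0,0,1],[0,13,-1,0,0,0,1],[0,17,-1,0,0,0,1],[0,20,-1,0,0,0,1]]'; python3 -c "
from h import *
where()"; python3 -m pendant '[[-1,3,0,0,0,0,1],[-2,5,0,0,0,0,1],[-3,7,0,0,0,0,1],[-3,7,0,0,0,0,1]]'; python3 - <<'E'
from h import *
where()
p,d=grab_frame("wrist"); cv2.imwrite("pics/w10.png",p)
E
```

```text
t: 28.05
tool_pos: [0.4893, 0.1877, 0.114]
tcp_rot: [0.0, -0.057, 0.998, -0.0]
contact_force: [-0.7, -1.8, 0.5]
finger_gap: 0.0
t 28.05 box mm [-49.6  66.2] z 114.0 F box [-0.9 -1.7] 0.5 gap 0.0
t: 28.45
tool_pos: [0.4913, 0.1949, 0.1136]
tcp_rot: [-0.0, -0.057, 0.998, 0.0]
contact_force: [-1.2, -1.2, 0.6]
finger_gap: -0.0002
t 28.45 box mm [-46.8  73.1] z 113.6 F box [-1.3 -1. ] 0.6 gap -0.0002
```

View pics/w10.png

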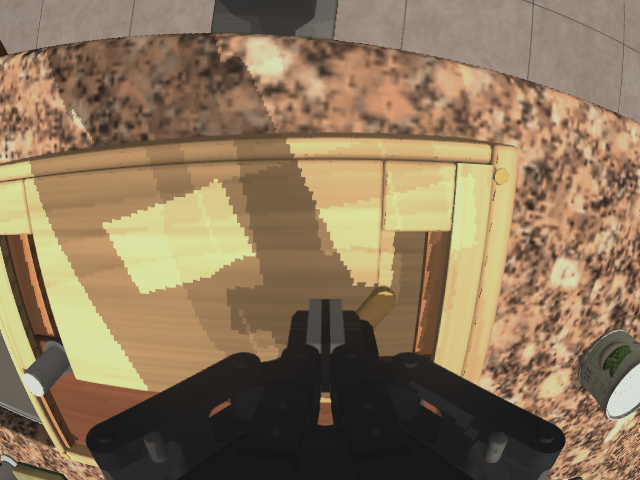

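The latch is turning, with its bar tip now at (380,300) and pointing into the left slot. I'll continue round the arc.

```bash
python3 -m pendant '[[-2,3,1,0,0,0,1],[-4,6,1,0,0,0,1],[-7,9,1,0,0,0,1],[-10,12,1,0,0,0,1],[-10,12,1,0,0,0,1]]'; python3 -c "
from h import *
where()"; python3 -m pendant '[[-2,2,0,0,0,0,1],[-4,4,0,0,0,0,1],[-5,6,0,0,0,0,1],[-5,6,0,0,0,0,1]]'; python3 -c "
from h import *
where()"
```

```text
t: 29.0
tool_pos: [0.5008, 0.2083, 0.1127]
tcp_rot: [0.001, -0.057, 0.998, 0.0]
contact_force: [0.2, 0.4, -0.3]
finger_gap: -0.0
t 29.0 box mm [-35.8  85.4] z 112.7 F box [0.2 0.4] -0.3 gap -0.0
t: 29.4
tool_pos: [0.5045, 0.214, 0.1126]
tcp_rot: [0.0, -0.057, 0.998, -0.0]
contact_force: [-0.3, -1.5, -0.8]
finger_gap: 0.0
t 29.4 box mm [-31.4  90.7] z 112.6 F box [-0.4 -1.5] -0.8 gap 0.0
```

```bash
python3 -m pendant '[[-1,1,0,0,0,0,1],[-2,2,0,0,0,0,1],[-2,2,0,0,0,0,1]]'; python3 - <<'E'
from h import *
where()
p,d=grab_frame("wrist"); cv2.imwrite("pics/w11.png",p)
p,d=grab_frame("scene"); cv2.imwrite("pics/s11.png",cv2.resize(p[155:305,210:410],None,fx=4,fy=4,interpolation=cv2.INTER_CUBIC))
E
```

```text
t: 29.7
tool_pos: [0.5061, 0.2167, 0.1127]
tcp_rot: [0.0, -0.057, 0.998, 0.0]
contact_force: [-1.5, -0.5, -1.0]
finger_gap: 0.0001
t 29.7 box mm [-29.6  93.1] z 112.7 F box [-1.5 -0.4] -1.0 gap 0.0001
```

View pics/w11.png

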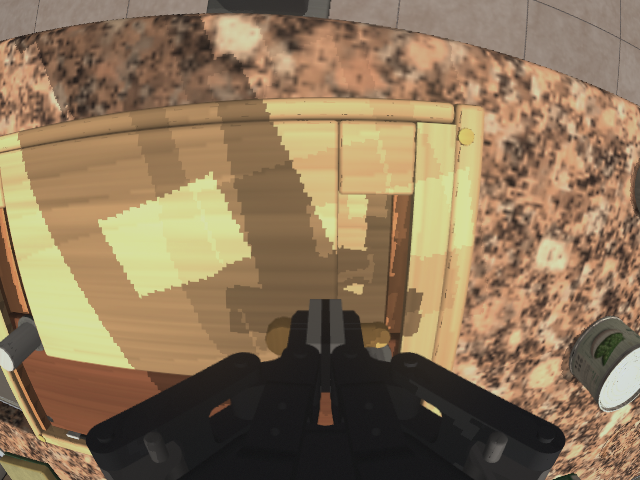

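View pics/s11.png

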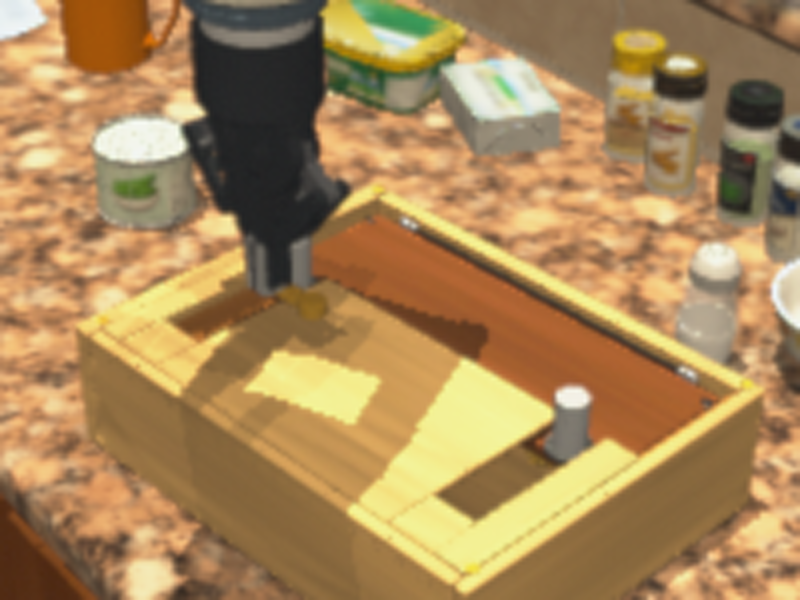

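The bar lies nearly straight across. I'll push forward until I feel the latch's stop.

```bash
python3 -m pendant '[[-1,0,0,0,0,0,1],[-1.5,0,0,0,0,0,1]]'; python3 -c "
from h import *
where()"; python3 -m pendant '[[-1,0,0,0,0,0,1],[-1.5,0,0,0,0,0,1]]'; python3 -c "
from h import *
where()"; python3 -m pendant '[[-1,0,0,0,0,0,1],[-1.5,0,0,0,0,0,1]]'; python3 -c "
from h import *
where()"
```

```text
t: 30.0
tool_pos: [0.5074, 0.2169, 0.1127]
tcp_rot: [-0.0, -0.057, 0.998, 0.0]
contact_force: [-3.1, 1.4, -0.8]
finger_gap: 0.0003
t 30.0 box mm [-28.3  93.2] z 112.7 F box [-2.9  1.7] -0.8 gap 0.0003
t: 30.2
tool_pos: [0.5078, 0.2168, 0.1125]
tcp_rot: [-0.001, -0.057, 0.998, 0.0]
contact_force: [-8.2, 2.0, 3.4]
finger_gap: 0.0002
t 30.2 box mm [-27.9  93.1] z 112.5 F box [-7.9  2.9] 3.4 gap 0.0002
t: 30.4
tool_pos: [0.508, 0.2169, 0.1124]
tcp_rot: [-0.003, -0.057, 0.998, -0.0]
contact_force: [-14.1, 2.7, 6.6]
finger_gap: -0.0001
t 30.4 box mm [-27.7  93.1] z 112.4 F box [-13.7   4.3] 6.6 gap -0.0001
```

The latch is at its stop, with no motion at 14 N. I'll back straight off, lift clear and check.

```bash
python3 -m pendant '[[6,0,0,0,0,0,1],[14,-1,-2,0,0,0,1],[22,-2,-30,0,0,0,1],[40,-3,-75,0,0,0,1],[60,-3,-110,0,0,0,1]]'; python3 -m pendant '[[40,30,-40,0,0,0,1],[70,80,-60,0,0,0,1],[70,130,-60,0,0,0,1],[70,180,-60,0,0,0,1],[70,180,-60,0,0,0,1]]'; python3 - <<'E'
from h import *
where()
for n in ["scene","top"]:
    p,d=grab_frame(n); cv2.imwrite(f"pics/{n}12f.png",p); cv2.imwrite(f"pics/{n}12.png",cv2.resize(p[155:305,210:410] if n=="scene" else p[200:330,235:400],None,fx=4 if n=="scene" else 4.6,fy=4 if n=="scene" else 4.6,interpolation=cv2.INTER_CUBIC))
E
```

```text
t: 30.9
tool_pos: [0.4513, 0.207, 0.2247]
tcp_rot: [0.001, -0.057, 0.998, 0.0]
contact_force: [0.9, -0.3, 1.2]
finger_gap: -0.0
t: 31.4
tool_pos: [0.3605, 0.3817, 0.284]
tcp_rot: [0.001, -0.058, 0.998, 0.002]
contact_force: [0.4, -0.8, 0.6]
finger_gap: -0.0002
t 31.4 box mm [-155.7  273.5] z 284.0 F box [ 0.3 -0.8] 0.6 gap -0.0002
```

View pics/scene12.png

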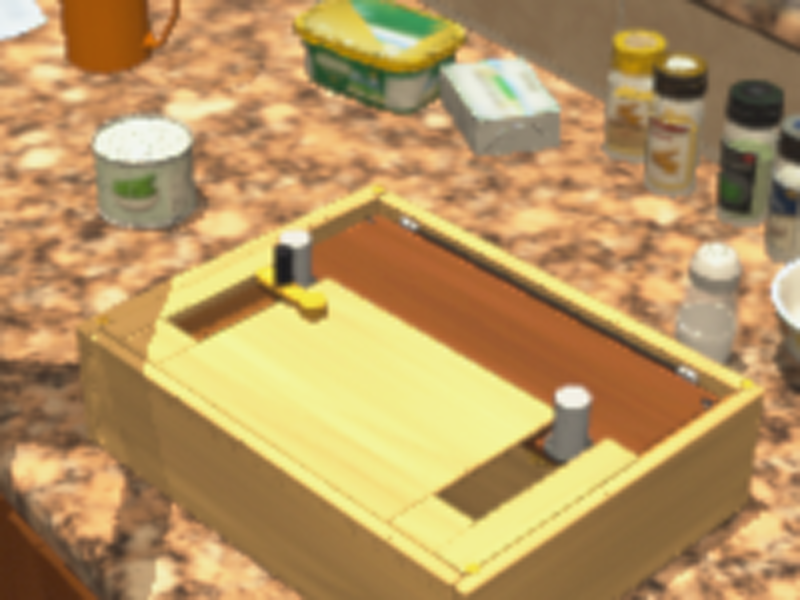

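View pics/top12.png

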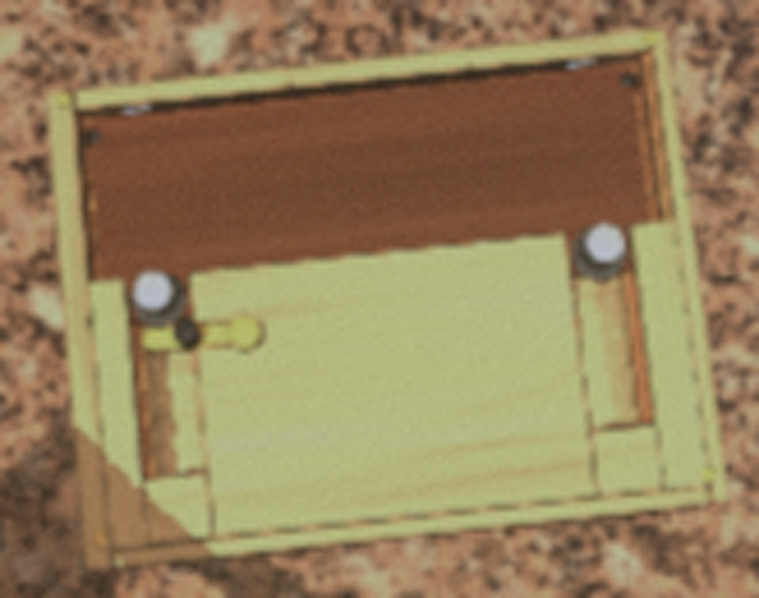

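View pics/top12f.png

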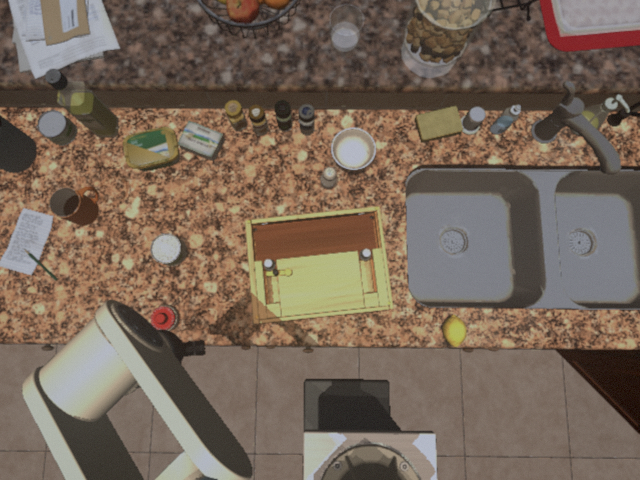

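The bar now lies across the left slot, close behind the left knob, and the lid is against the strip. The surrounding objects haven't moved. I'll check the numbers.

```bash
python3 - <<'E'
from h import *
ci=camera_info("top"); cs=camera_info("scene")
f=lambda p:(((p[:2]-BC)@RB)*1e3).round(1)
for n,x,y,z,u,v in [("kl",153,290,.113,295,238),("kr",604,243,.113,572,394),("peg",187,330,.122,285,249),("piv",245,330,.098,313,300)]:
    print(n,f(ray("top",x/4.6+235,y/4.6+200,z,ci)),f(ray("scene",u/4+210,v/4+155,z,cs)))
E
```

```text
kl [  9.6 115.8] [ 11.2 114. ]
kr [   9.9 -112.8] [  13.1 -113.2]
peg [-13.3  99.9] [-11.1  97.5]
piv [-13.6  72.4] [-12.3  71.6]
```

```bash
python3 -c "
from station import *
print(hand_in()); print(get_state()['t'])"
```

```text
the job is handed in; nothing more can be done
None
the job is handed in; nothing more can be done
```

The lid is shut against the rubber stop, the latch is across behind the left knob, and the job was handed in at about 31.5 s of the 72 s allowed.

**Lid:** I pushed the two knobs by turns (left, right, left, right, left). The left end bound once, at about 12 N, and I changed ends there. Freeing it from the right took about 16 N, more than the 10 N given. Once both ends had stopped, I pressed each to about 25 N and neither moved. The finger positions at the two ends then agreed within 0.5 mm.

**Latch:** I pushed the peg round with closed fingers until it stopped moving at 14 N, then backed off and lifted clear.

**Last checks:**

| Point (box frame) | Top camera | Scene camera | Expected |
|---|---|---|---|
| Left knob, x | 9.6 mm | 11.2 mm | +5 to +11 mm |
| Right knob, x | 9.9 mm | 13.1 mm | +5 to +11 mm |
| Latch peg, x / y | −13 / 100 mm | −11 / 98 mm | −14 / 100 mm |
| Latch pivot, x / y | −14 / 72 mm | −12 / 72 mm | −14 / 72 mm |

- **Disagreement:** the scene camera reads the knobs 2–3 mm farther forward than the top camera and slightly past the home range. That is roughly the calibration error, and the stop felt at both ends supports the top camera.
- **Latch angle:** the peg and pivot positions put it at about 1.57–1.6 rad.
- **Surroundings:** the shaker, timer, tin and lemon look unmoved in the top view, and the robot was touching nothing.

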